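Push the extraction cabinet's sash up to its pointer

ROBOT

A 6-joint arm with a two-finger parallel gripper is mounted at the origin on the work surface. World frame = base frame: x ahead of the robot, y to its left, z up, the work surface at z = 0. Lengths are in m, angles in rad, forces in N, time in s.
With the tool pointing down it reaches from about 0.425 to 0.95 m from the base axis. Payload 3.5 kg.
Tool frame: the origin (TCP) lies at the very end of the fingers, on their centre line; the grasp point (between the pads) lies 19 mm behind it (ctrl.grip_point_offset is the distance from the TCP to the grasp point, in m); z points along the fingers, y is the line along which they close (so a half turn about z gives the same grasp; the last joint's range is limited). The gripper opens to 85 mm and grips with 20 to 120 N. Pads are 22 mm wide; open, the fingers measure 114 mm over their backs; the gripper's body (76 mm by 85 mm) begins 54 mm behind the grasp point. The pads swing forward as they close: fully open they stand 13 mm farther back than shut.
Start: joints at [1.098, 0.286, 1.577, -0, 1.279, -0.15], TCP at [0.214, 0.64, 0.231] pointing down, gripper open.
Joint ranges: [-2.77, 2.77], [-0.9, 2.22], [0.21, 2.48], [-1.53, 4.67], [0.24, 2.81], [-2.84, 2.84]. Speed limits (rad/s): [2.79, 2.79, 3.14, 3.14, 3.14, 3.14].

INTERFACE

Orientations are given as a unit quaternion [x, y, z, w].
In Python, from plant import ctrl gives the robot as it stands. The module is installed in compiled form; this text tells all that it offers.
- The arm moves only by the shell command python3 -m pendant 'ROWS' [OPENING] [FORCE]. ROWS is JSON, a list of rows, each an object of numbers: "dx", "dy", "dz": the shift along the tool's x, y, z in cm; "twist": the turn about the tool's z in degrees. A call has 1 to 10 rows; each row is the pose to reach, as a shift and turn from the pose commanded when the call began, along the tool's axes at that moment; what a row does not reach only later rows make up. A row lasts 1/8 s, in which the tool goes at most 62.5 mm and 10.7 degrees, less where a joint would pass 70% of its speed; a pose out of reach is approached as far as the arm can. A call with a gripper value outside its range is refused whole. OPENING is the opening in per cent of the stroke, from 0 (shut) to 100 (fully open), set as the call begins (- or left out, the last holds). The fingers move at their own pace and stop on an object; FORCE is the grip in N (left out, the last holds). Time passes only in rows, so rows that repeat a pose let the fingers close. It gives the time, the measured TCP pose, the force, the opening and the grip force at its end, in the units of the state.
- ctrl.get_state(): the state, without advancing time (a new reading comes with each control period).
- ctrl.read_camera(name): name is "scene" or "top" or "wrist"; returns a dict with "img" (400x640x3 uint8, red, green, blue), "depth" (400x640 float32, m along the optical axis (not along the pixel's ray), 0 where there is no reading), "camera_matrix" (3x3 intrinsics, pixels), "distortion" ([k1, k2, p1, p2, k3] as OpenCV has them; the pictures are not rectified), "xyz" and "rotation" of the camera in the world; the wrist camera has in their place "tool_from_camera" (4x4, takes a point from camera to tool coordinates, whose origin is the TCP and whose axes are the flange's). Camera axes: x right, y up, looking along -z (the intrinsics and any distortion apply to the point x, -y, -z); pixel columns grow to the right and rows downward; lengths in m; the calibration is good to about 2 mm. A picture is of the moment at which its call begins: read the wrist's pose just before it.
- ctrl.sign_off(): hands the job in; it is judged then, once.
The state is a dict: "time": time; "qpos": joint angles; "dq": joint speeds; "joint_efforts": joint torques, N m; "eef_pos": TCP position; "tcp_rot": TCP orientation; "contact_force": force on the tool from outside, world axes, zero at the start; "wrist_torque": the same for the moment, N m; "opening": opening from 0.0 (shut) to 1.0 (fully open); "finger_force": force on a finger pad.
Only numpy, scipy, OpenCV 4.12 (cv2) and the standard library are available. Lean on these libraries where they do the work, as an engineer would, in place of code of your own. Each camera call takes 0.05 s, during which the arm holds its last target. There are 200 camera calls.

TASK

The front sash of the clear extraction cabinet is too low for work on the old leaves inside. Put the fingertips beneath the lip along its bottom edge and push the sash up until the lip's underside is level with the tip of the pointer clamped on the cabinet's right-hand upright, without running past it, then take the hand away and let the sash stay there. Only push the lip, do not pinch it, and leave the leaves and the jar, brush pot and weight standing round the cabinet where they are.

Things in the scene. Friction and masses are not known exactly. Their poses are not given: they have to be found in the camera images.
- cabinet: Fixed bench-top extraction cabinet, clear panes and aluminium uprights, 590 wide x 330 deep x 660 mm high plus a round filter on the roof. Origin: centre of its underside; x points to its back, y to the robot's left, z up. Front uprights 40 mm square, centred at x = -145, y = +275 and -275 mm. Plinth 35 mm high, front face at x = -165 mm; sill behind it up to 67 mm.
- sash_lip (a point): Middle of the front lower edge of the sash's lip, axes as the cabinet's. The lip is an aluminium rail 470 mm long (along y) across the bottom of the clear pane. Its level flat underside runs 52 mm back from this edge; its top slopes from the 8 mm thick front edge up to 34 mm at the pane, 44 mm back. In the cabinet's frame: x = -209, y = 0, z = 70 mm + joint value.
- sash (a joint): Height of the sash, in m: 0 shut (lip's underside 70 mm above the desk), growing as it slides straight up, end stop at 0.250. The sash is counterweighted: it stays wherever it is left and takes 4 to 8 N to push up.
- pointer_tip (a point): Tip of the height pointer: a black collar 50 x 48 x 26 mm clamped on the right-hand front upright (the robot's right), with a flat three-cornered tongue whose point is aimed sideways at the end of the lip. The lip's underside must come level with this point. Axes as the cabinet's.
- jar: Loose glass jar with a metal lid, 68 mm across, 88 mm high; origin at the centre of its underside. Leave alone.
- brush_pot: Loose white ceramic pot of brushes, 74 mm across, 100 mm high, the brushes reaching 230 mm; origin at the centre of its underside. Leave alone.
- weight: Loose turned steel book weight with a knob, 72 mm across, 80 mm high; origin at the centre of its underside. Leave alone. Of jar, pot and weight two stand in front of the cabinet near the two ends of the lip and one farther out to the left, in any arrangement; the middle 200 mm of the lip is free.
- leaves: Loose pile of old leaves, 150 x 205 x 44 mm, on a green mat inside the cabinet; origin at the centre of its underside. Leave alone.

How it is judged:
By the outcome, as a careful person would: the job done as asked, in the order asked, and still so for the second after the job is handed in, with the robot touching nothing.
It also fails if it takes over 43 s, if anything falls off the work surface, if the arm or the gripper's body presses on something with over 40 N, if the wrist force passes 120 N, or if a joint passes its speed limit or range.

## Working session

There is one attempt and no reset: what is moved stays moved. The work goes in short steps, Python scripts to look and compute and a shell command to move; the robot and the scene stay as the last step left them, time stands still between calls to the robot, and variables do not carry over. Pictures are saved under pics/ and viewed, at most 10 in all, crops included, and the job is handed in when it is done.

```bash
mkdir -p pics; cat > h.py <<'E'
import numpy as np,cv2,json
from plant import ctrl
from scipy.spatial.transform import Rotation as R
def cam(n):
    s=ctrl.get_state(); c=ctrl.read_camera(n)
    if n=='wrist':
        T=np.eye(4);T[:3,:3]=R.from_quat(s['tcp_rot']).as_matrix();T[:3,3]=s['eef_pos'];T=T@np.array(c['tool_from_camera'])
    else:
        T=np.eye(4);r=np.array(c['rotation']);T[:3,:3]=r if r.shape==(3,3) else R.from_quat(r).as_matrix();T[:3,3]=c['xyz']
    c['T']=T;return c
def ray(c,u,v):
    p=cv2.undistortPoints(np.array([[[u,v]]],float),np.array(c['camera_matrix']),np.array(c['distortion'],float))[0,0]
    d=np.array([p[0],-p[1],-1.]);return c['T'][:3,3],c['T'][:3,:3]@d   # d scaled by depth
def pt(c,u,v,depth=None):
    o,d=ray(c,u,v);return o+d*(c['depth'][int(round(v)),int(round(u))] if depth is None else depth)
def onplane(c,u,v,n,k): # n.p=k
    o,d=ray(c,u,v);n=np.array(n,float);return o+d*(k-n@o)/(n@d)
def tri(c1,a,c2,b):
    o1,d1=ray(c1,*a);o2,d2=ray(c2,*b);A=np.stack([d1,-d2],1);t=np.linalg.lstsq(A,o2-o1,rcond=None)[0]
    p,q=o1+t[0]*d1,o2+t[1]*d2;return (p+q)/2,np.linalg.norm(p-q)
def proj(c,p):
    q=np.linalg.inv(c['T'])@np.append(p,1);return cv2.projectPoints(np.array([[q[0],-q[1],-q[2]]]),np.zeros(3),np.zeros(3),np.array(c['camera_matrix']),np.array(c['distortion'],float))[0][0,0]
E
python3 - <<'E'
from h import *
print(ctrl.get_state())
for n in ['scene','top','wrist']:
    c=cam(n);cv2.imwrite(f'pics/{n}0.png',c['img'][:,:,::-1]);np.savez(f'{n}0.npz',**{k:np.array(v) for k,v in c.items()})
    print(n,c['T'].round(3).tolist(),np.array(c['camera_matrix']).tolist(),c['distortion'])
E
```

```text
{'time': 0.0, 'qpos': array([ 1.09798364e+00,  2.87179011e-01,  1.57818311e+00, -5.64463013e-06,
        1.27858418e+00, -1.50010670e-01]), 'dq': array([ 8.73268188e-05,  5.44538025e-04, -1.45581371e-03,  1.31770959e-03,
       -6.09398175e-04, -1.10572960e-03]), 'joint_efforts': array([ 1.90652347e-03, -4.05990386e+01, -2.92626089e+01, -2.99738679e-05,
        5.88022638e-03, -2.77759042e-06]), 'eef_pos': array([0.21380487, 0.63955245, 0.22993497]), 'tcp_rot': array([ 1.60700247e-01,  9.87002556e-01, -1.12104878e-03, -3.58010267e-04]), 'contact_force': array([-0.49754941,  1.18610671,  0.10860668]), 'wrist_torque': array([-0.00904382,  0.02217998,  0.02354042]), 'finger_force': 0.0, 'opening': 1.0044156039827175}
scene [[0.318, 0.903, -0.289, 0.245], [-0.948, 0.302, -0.099, -0.05], [-0.002, 0.306, 0.952, 1.329], [0.0, 0.0, 0.0, 1.0]] [[462.27920947178717, 0.0, 320.8543368522517], [0.0, 462.27920947178717, 200.74358794398754], [0.0, 0.0, 1.0]] [-0.06824821  0.          0.          0.          0.        ]
top [[-0.014, 0.999, -0.048, 0.532], [-1.0, -0.014, 0.004, 0.079], [0.003, 0.048, 0.999, 1.487], [0.0, 0.0, 0.0, 1.0]] [[497.9107993940519, 0.0, 322.1652284783356], [0.0, 497.9107993940519, 204.58997740246193], [0.0, 0.0, 1.0]] [-0.11358526  0.          0.          0.          0.        ]
wrist [[0.317, -0.912, -0.26, 0.147], [0.949, 0.304, 0.089, 0.663], [-0.003, -0.275, 0.962, 0.372], [0.0, 0.0, 0.0, 1.0]] [[350.8515512175196, 0.0, 317.67999762452644], [0.0, 350.8515512175196, 201.81688943764485], [0.0, 0.0, 1.0]] [-0.05178166  0.          0.          0.          0.        ]
```

View pics/scene0.png

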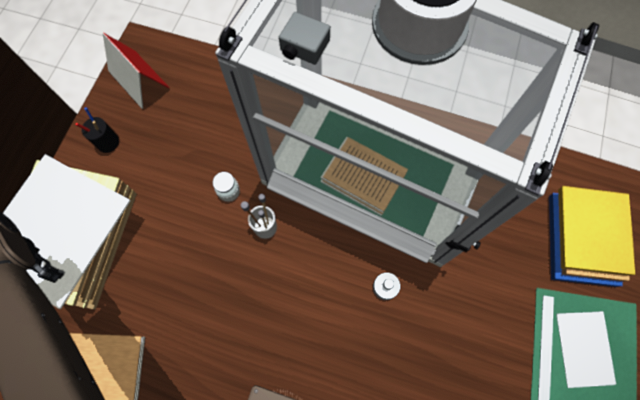

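View pics/top0.png

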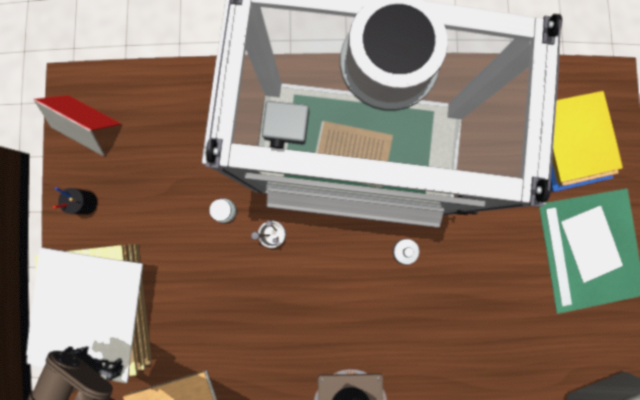

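The scene view shows the lip running from about (268,185) to (435,262) and the black pointer near (460,244). The pot is at (262,222), the jar at (225,186) and the weight at (387,286). In the top view the lip's front edge runs from (267,208) to (441,226). I'll zoom in and measure next.

```bash
python3 - <<'E'
from h import *
S=dict(np.load('scene0.npz'));T=dict(np.load('top0.npz'))
a=cv2.resize(S['img'][150:300,400:500,::-1],None,fx=4,fy=4,interpolation=2)
b=cv2.resize(T['img'][160:260,380:480,::-1],None,fx=4,fy=4,interpolation=2)
a=a[:600];b=cv2.copyMakeBorder(b,0,200,0,0,0)
cv2.imwrite('pics/z.png',np.hstack([a,b]))
for n,c,P in [('S',S,[(268,184),(433,261),(350,223),(350,220),(350,227),(460,244),(225,180),(262,215),(387,283),(225,60),(535,190)]),('T',T,[(268,206),(441,224),(355,214),(355,210),(222,208),(272,230),(406,250),(212,160),(535,195),(355,150),(320,160),(392,150)])]:
    for p in P: print(n,p,c['depth'][p[1],p[0]].round(3),pt(c,*p).round(3))
E
```

```text
S (268, 184) 1.252 [0.602 0.224 0.152]
S (433, 261) 1.311 [ 0.571 -0.275  0.028]
S (350, 223) 1.217 [ 0.569 -0.019  0.152]
S (350, 220) 1.219 [ 0.576 -0.017  0.153]
S (350, 227) 1.37 [ 0.598 -0.019  0.001]
S (460, 244) 1.083 [ 0.57  -0.284  0.266]
S (225, 180) 1.323 [0.594 0.36  0.089]
S (262, 215) 1.156 [0.5   0.194 0.218]
S (387, 283) 1.243 [ 0.461 -0.163  0.077]
S (225, 60) 0.782 [0.636 0.256 0.658]
S (535, 190) 0.702 [ 0.568 -0.288  0.665]
T (268, 206) 1.338 [0.594 0.22  0.15 ]
T (441, 224) 1.488 [ 0.539 -0.283 -0.001]
T (355, 214) 1.335 [ 0.569 -0.014  0.153]
T (355, 210) 1.335 [ 0.58  -0.014  0.153]
T (222, 208) 1.398 [0.593 0.356 0.089]
T (272, 230) 1.473 [0.529 0.223 0.012]
T (406, 250) 1.403 [ 0.467 -0.162  0.081]
T (212, 160) 0.805 [0.645 0.254 0.686]
T (535, 195) 0.822 [ 0.582 -0.284  0.668]
T (355, 150) 0.834 [0.662 0.019 0.658]
T (320, 160) 0.831 [0.646 0.078 0.66 ]
T (392, 150) 0.836 [ 0.662 -0.043  0.657]
```

View pics/z.png

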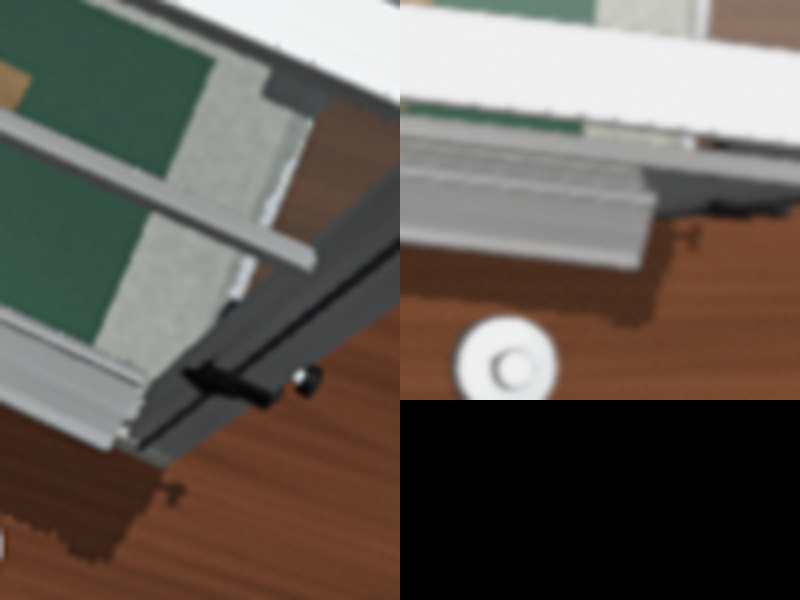

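The lip's underside is about 0.143 m up and the pointer tip about 0.26 m. The documented rows hold no tilt and the tool points down. Before planning how to get the fingertips under the lip, I'll check how the pendant responds to a null row, and get closer values for the pointer and the cabinet yaw.

```bash
python3 -m pendant --help; python3 -m pendant '[{"dx":0,"dy":0,"dz":0,"twist":0}]'
python3 - <<'E'
from h import *
S=dict(np.load('scene0.npz'));T=dict(np.load('top0.npz'))
print(S['depth'][240:249,440:464:2].round(3))
for p in [(446,244),(448,244),(452,245),(456,246)]: print(p,pt(S,*p).round(4))
# front lip edge line: points with z 0.14-0.16 in top view
v,u=np.mgrid[195:232,262:446];P=np.array([pt(T,a,b) for a,b in zip(u.ravel(),v.ravel())])
m=(P[:,2]>.14)&(P[:,2]<.19)&(P[:,0]<.65);Q=P[m];uu=u.ravel()[m];vv=v.ravel()[m]
F=np.array([Q[uu==x][np.argmax(vv[uu==x])] for x in np.unique(uu)])
F=F[(F[:,1]>-.21)&(F[:,1]<.2)]
k=np.polyfit(F[:,1],F[:,0],1);print('front edge x=',k,'yaw deg',-np.degrees(np.arctan(k[0])),'z',np.median(F[:,2]),'yrange',Q[:,1].min(),Q[:,1].max())
E
```

```text
time: 0.28
eef_pos: [0.214, 0.6399, 0.2307]
tcp_rot: [0.161, 0.987, -0.0, -0.0]
contact_force: [0.1, -0.3, 0.6]
opening: 1.003
finger_force: 0.0
[[1.133 1.126 1.118 1.107 1.1   1.091 1.082 1.076 1.068 1.064 1.052 1.04 ]
 [1.138 1.133 1.123 1.113 1.107 1.097 1.087 1.083 1.073 1.07  1.052 1.045]
 [0.    1.137 1.125 1.092 1.088 1.087 1.08  1.082 1.082 1.062 1.054 1.06 ]
 [1.156 1.144 1.131 1.095 1.087 1.086 1.08  1.077 1.083 1.073 1.073 1.07 ]
 [1.162 1.146 1.141 1.134 1.097 1.084 1.08  1.079 1.082 1.073 1.083 1.075]
 [1.16  1.15  1.147 1.155 1.094 1.091 1.086 1.075 1.083 1.083 1.082 1.082]
 [1.165 1.163 1.152 1.151 1.137 1.097 1.093 1.08  1.081 1.082 1.081 1.079]
 [1.176 1.169 1.172 1.153 1.143 1.105 1.097 1.088 1.085 1.091 1.083 1.077]
 [1.178 1.172 1.166 1.16  1.15  1.144 1.103 1.098 1.087 1.087 1.09  1.081]]
(446, 244) [ 0.5748 -0.2621  0.2162]
(448, 244) [ 0.5656 -0.2598  0.2522]
(452, 245) [ 0.5631 -0.2674  0.2627]
(456, 246) [ 0.5626 -0.2761  0.2668]
front edge x= [0.13448951 0.56472417] yaw deg -7.6597205317865775 z 0.15057382199892033 yrange -0.2551203686164661 0.2225639798907048invalid input: not JSON, or not a number
```

I'll turn the wrist so the camera will sit above a forward-pointing tool. Then I'll rise in free space to see what the arm does at the edge of its reach.

```bash
python3 -m pendant '[{"dz":-5,"twist":10},{"dz":-11,"twist":20},{"dz":-17,"twist":30},{"dz":-23,"twist":40},{"dz":-29,"twist":50},{"dz":-35,"twist":60},{"dz":-41,"twist":70},{"dz":-47,"twist":80},{"dz":-53,"twist":90},{"dz":-59,"twist":90}]' 0
python3 -c "
from h import *;print(ctrl.get_state()['qpos'].round(3))"
```

```text
[ 1.098  0.287  1.577 -0.     1.279 -0.15 ]$[0]: bad value
```

```bash
python3 -m pendant '[{"dx":0,"dy":0,"dz":-5,"twist":10},{"dx":0,"dy":0,"dz":-11,"twist":20},{"dx":0,"dy":0,"dz":-17,"twist":30},{"dx":0,"dy":0,"dz":-23,"twist":40},{"dx":0,"dy":0,"dz":-29,"twist":50},{"dx":0,"dy":0,"dz":-35,"twist":60},{"dx":0,"dy":0,"dz":-41,"twist":70},{"dx":0,"dy":0,"dz":-47,"twist":80},{"dx":0,"dy":0,"dz":-53,"twist":90},{"dx":0,"dy":0,"dz":-59,"twist":90}]' 0
python3 -c "
from h import *;print(ctrl.get_state()['qpos'].round(3))"
```

```text
time: 1.52
eef_pos: [0.2066, 0.6156, 0.7712]
tcp_rot: [0.812, 0.584, 0.004, -0.004]
contact_force: [-1.6, -3.0, 2.1]
opening: 0.002
finger_force: 0.0
[1.09  0.547 0.21  0.004 2.374 1.418]
```

Joint 3 is now at its limit, and the tool has just begun to lean. I'll push further past reach to see whether the lean grows and carries over between calls.

```bash
python3 -m pendant '[{"dx":0,"dy":0,"dz":-6,"twist":0},{"dx":0,"dy":0,"dz":-12,"twist":0},{"dx":0,"dy":0,"dz":-18,"twist":0}]'
python3 -c "
from h import *;s=ctrl.get_state();print(s['qpos'].round(3),R.from_quat(s['tcp_rot']).as_matrix().round(3))"
```

```text
time: 1.9
eef_pos: [0.1854, 0.5549, 0.8261]
tcp_rot: [0.811, 0.584, 0.018, -0.012]
contact_force: [-0.1, -0.4, -0.0]
opening: 0.003
finger_force: 0.0
[1.072 0.456 0.21  0.011 2.433 1.403] [[ 0.317  0.948  0.014]
 [ 0.947 -0.317  0.041]
 [ 0.043  0.    -0.999]]
```

```bash
python3 -m pendant '[{"dx":0,"dy":0,"dz":5,"twist":0},{"dx":0,"dy":0,"dz":11,"twist":0},{"dx":0,"dy":0,"dz":17,"twist":0}]'
python3 -c "
from h import *;s=ctrl.get_state();print(s['qpos'].round(3),R.from_quat(s['tcp_rot']).as_matrix().round(3))"
```

```text
time: 2.28
eef_pos: [0.1878, 0.5616, 0.6703]
tcp_rot: [0.811, 0.584, 0.018, -0.012]
contact_force: [0.0, 1.7, 0.3]
opening: 0.002
finger_force: 0.0
[1.074 0.118 0.987 0.008 1.995 1.4  ] [[ 0.317  0.948  0.014]
 [ 0.947 -0.317  0.041]
 [ 0.043  0.    -0.999]]
```

Good: lean gained at the reach limit persists, so I can ratchet the tool toward horizontal. I'll do that beside the cabinet at azimuth about -40°, clear of its right corner. First I swing over, high and close in.

```bash
python3 -m pendant '[{"dx":-4.8,"dy":2.9,"dz":0,"twist":8},{"dx":-9.6,"dy":5.8,"dz":0,"twist":16},{"dx":-14.4,"dy":8.7,"dz":-0.5,"twist":24},{"dx":-19.2,"dy":11.6,"dz":-0.5,"twist":32},{"dx":-24,"dy":14.5,"dz":-1,"twist":40},{"dx":-28.8,"dy":17.4,"dz":-1,"twist":48},{"dx":-33.6,"dy":20.3,"dz":-1.5,"twist":56},{"dx":-38.4,"dy":23.2,"dz":-1.5,"twist":64},{"dx":-43.2,"dy":26.1,"dz":-2,"twist":72},{"dx":-48,"dy":29,"dz":-2,"twist":80}]'
python3 -c "
from h import *;s=ctrl.get_state();print(s['qpos'].round(3),R.from_quat(s['tcp_rot']).as_matrix().round(3))"
```

```text
time: 3.52
eef_pos: [0.3102, 0.0131, 0.672]
tcp_rot: [0.997, -0.076, 0.006, -0.02]
contact_force: [0.0, -0.6, -0.4]
opening: -0.002
finger_force: 0.0
[-0.324 -0.482  1.49   0.049  2.132  1.426] [[ 0.988 -0.152  0.015]
 [-0.152 -0.988  0.039]
 [ 0.009 -0.04  -0.999]]
```

```bash
python3 -m pendant '[{"dx":0,"dy":6,"dz":0,"twist":4},{"dx":0,"dy":12,"dz":0,"twist":8},{"dx":0,"dy":18,"dz":3,"twist":12},{"dx":0,"dy":24,"dz":6,"twist":16},{"dx":4,"dy":28,"dz":8,"twist":20},{"dx":9,"dy":31,"dz":10,"twist":24},{"dx":14,"dy":34,"dz":12,"twist":28},{"dx":20,"dy":37,"dz":14,"twist":31},{"dx":20,"dy":37,"dz":14,"twist":31}]'
python3 -m pendant '[{"dx":6,"dy":0,"dz":0,"twist":0},{"dx":12,"dy":0,"dz":0,"twist":0},{"dx":18,"dy":0,"dz":0,"twist":0},{"dx":24,"dy":0,"dz":0,"twist":0},{"dx":30,"dy":0,"dz":0,"twist":0},{"dx":36,"dy":0,"dz":0,"twist":0},{"dx":42,"dy":0,"dz":0,"twist":0}]'
python3 -m pendant '[{"dx":20,"dy":0,"dz":0,"twist":0}]'
python3 -m pendant '[{"dx":20,"dy":0,"dz":0,"twist":0}]'
python3 -c "
from h import *;s=ctrl.get_state();print(s['qpos'].round(3),R.from_quat(s['tcp_rot']).as_matrix().round(3))"
```

```text
time: 4.65
eef_pos: [0.4576, -0.3765, 0.5119]
tcp_rot: [0.941, -0.338, -0.005, -0.023]
contact_force: [-0.4, -0.5, -0.3]
opening: -0.001
finger_force: 0.0
time: 5.52
eef_pos: [0.6935, -0.5703, 0.4663]
tcp_rot: [0.941, -0.338, 0.013, -0.016]
contact_force: [-0.5, 0.6, 0.2]
opening: -0.001
finger_force: 0.0
time: 5.65
eef_pos: [0.7071, -0.5806, 0.4541]
tcp_rot: [0.941, -0.338, 0.032, -0.009]
contact_force: [-0.6, -0.4, 0.1]
opening: -0.001
finger_force: 0.0
time: 5.78
eef_pos: [0.7206, -0.5913, 0.4358]
tcp_rot: [0.94, -0.338, 0.046, -0.004]
contact_force: [-0.0, -0.0, 0.3]
opening: -0.003
finger_force: 0.0
[-0.809  0.976  0.21   0.051  1.875  1.47 ] [[ 0.767 -0.635  0.09 ]
 [-0.636 -0.771 -0.024]
 [ 0.085 -0.039 -0.996]]
```

About 2° of lean per one-row call. Continuing.

```bash
(
python3 -m pendant '[{"dx":20,"dy":0,"dz":0,"twist":0}]'
python3 -m pendant '[{"dx":20,"dy":0,"dz":0,"twist":0}]'
python3 -m pendant '[{"dx":20,"dy":0,"dz":0,"twist":0}]'
python3 -m pendant '[{"dx":20,"dy":0,"dz":0,"twist":0}]'
python3 -m pendant '[{"dx":20,"dy":0,"dz":0,"twist":0}]'
python3 -m pendant '[{"dx":20,"dy":0,"dz":0,"twist":0}]'
python3 -m pendant '[{"dx":20,"dy":0,"dz":0,"twist":0}]'
python3 -m pendant '[{"dx":20,"dy":0,"dz":0,"twist":0}]'
) | grep -E "eef|tcp"
python3 -c "
from h import *;s=ctrl.get_state();print(s['time'],s['qpos'].round(3),R.from_quat(s['tcp_rot']).as_matrix().round(3))"
```

```text
eef_pos: [0.733, -0.6013, 0.4192]
tcp_rot: [0.939, -0.338, 0.061, 0.001]
eef_pos: [0.7445, -0.6106, 0.4052]
tcp_rot: [0.938, -0.338, 0.076, 0.007]
eef_pos: [0.7551, -0.6194, 0.3937]
tcp_rot: [0.937, -0.338, 0.092, 0.012]
eef_pos: [0.7649, -0.6275, 0.3846]
tcp_rot: [0.935, -0.338, 0.108, 0.018]
eef_pos: [0.7739, -0.6351, 0.3781]
tcp_rot: [0.933, -0.337, 0.124, 0.023]
eef_pos: [0.7822, -0.6422, 0.3738]
tcp_rot: [0.931, -0.337, 0.14, 0.029]
eef_pos: [0.7898, -0.6488, 0.3718]
tcp_rot: [0.928, -0.336, 0.156, 0.035]
eef_pos: [0.7967, -0.6549, 0.372]
tcp_rot: [0.925, -0.336, 0.172, 0.041]
6.775 [-0.805  1.061  0.211  0.078  1.523  1.472] [[ 0.715 -0.635  0.291]
 [-0.607 -0.771 -0.19 ]
 [ 0.346 -0.041 -0.937]]
```

```bash
(
python3 -m pendant '[{"dx":20,"dy":0,"dz":0,"twist":0}]'
python3 -m pendant '[{"dx":20,"dy":0,"dz":0,"twist":0}]'
python3 -m pendant '[{"dx":20,"dy":0,"dz":0,"twist":0}]'
python3 -m pendant '[{"dx":20,"dy":0,"dz":0,"twist":0}]'
python3 -m pendant '[{"dx":20,"dy":0,"dz":0,"twist":0}]'
python3 -m pendant '[{"dx":20,"dy":0,"dz":0,"twist":0}]'
python3 -m pendant '[{"dx":20,"dy":0,"dz":0,"twist":0}]'
python3 -m pendant '[{"dx":20,"dy":0,"dz":0,"twist":0}]'
python3 -m pendant '[{"dx":20,"dy":0,"dz":0,"twist":0}]'
python3 -m pendant '[{"dx":20,"dy":0,"dz":0,"twist":0}]'
python3 -m pendant '[{"dx":20,"dy":0,"dz":0,"twist":0}]'
python3 -m pendant '[{"dx":20,"dy":0,"dz":0,"twist":0}]'
) | grep -E "eef"
python3 -c "
from h import *;s=ctrl.get_state();print(s['time'],s['qpos'].round(3),R.from_quat(s['tcp_rot']).as_matrix().round(3))"
```

```text
eef_pos: [0.8031, -0.6608, 0.3737]
eef_pos: [0.809, -0.6662, 0.376]
eef_pos: [0.8141, -0.6712, 0.3803]
eef_pos: [0.8186, -0.6756, 0.3873]
eef_pos: [0.8224, -0.6795, 0.3967]
eef_pos: [0.8254, -0.683, 0.408]
eef_pos: [0.8278, -0.686, 0.4209]
eef_pos: [0.8296, -0.6885, 0.4351]
eef_pos: [0.8307, -0.6905, 0.4505]
eef_pos: [0.8312, -0.692, 0.467]
eef_pos: [0.831, -0.693, 0.4845]
eef_pos: [0.8301, -0.6936, 0.5031]
8.275 [-0.817  0.975  0.211  0.128  1.209  1.461] [[ 0.543 -0.635  0.55 ]
 [-0.485 -0.772 -0.412]
 [ 0.685 -0.043 -0.727]]
```

```bash
(
python3 -m pendant '[{"dx":20,"dy":0,"dz":0,"twist":0}]'
python3 -m pendant '[{"dx":20,"dy":0,"dz":0,"twist":0}]'
python3 -m pendant '[{"dx":20,"dy":0,"dz":0,"twist":0}]'
python3 -m pendant '[{"dx":20,"dy":0,"dz":0,"twist":0}]'
python3 -m pendant '[{"dx":20,"dy":0,"dz":0,"twist":0}]'
python3 -m pendant '[{"dx":20,"dy":0,"dz":0,"twist":0}]'
python3 -m pendant '[{"dx":20,"dy":0,"dz":0,"twist":0}]'
python3 -m pendant '[{"dx":20,"dy":0,"dz":0,"twist":0}]'
python3 -m pendant '[{"dx":20,"dy":0,"dz":0,"twist":0}]'
python3 -m pendant '[{"dx":20,"dy":0,"dz":0,"twist":0}]'
python3 -m pendant '[{"dx":20,"dy":0,"dz":0,"twist":0}]'
python3 -m pendant '[{"dx":20,"dy":0,"dz":0,"twist":0}]'
python3 -m pendant '[{"dx":20,"dy":0,"dz":0,"twist":0}]'
python3 -m pendant '[{"dx":20,"dy":0,"dz":0,"twist":0}]'
python3 -m pendant '[{"dx":20,"dy":0,"dz":0,"twist":0}]'
python3 -m pendant '[{"dx":20,"dy":0,"dz":0,"twist":0}]'
) | grep -E "eef"|tail -4
python3 -c "
from h import *;s=ctrl.get_state();print(s['time'],s['qpos'].round(3),R.from_quat(s['tcp_rot']).as_matrix().round(3))"
```

```text
eef_pos: [0.7583, -0.6524, 0.7949]
eef_pos: [0.7481, -0.6455, 0.8189]
eef_pos: [0.7373, -0.6381, 0.8428]
eef_pos: [0.7259, -0.6301, 0.8666]
10.275 [-0.868  0.654  0.211  0.213  1.052  1.446] [[ 0.225 -0.634  0.74 ]
 [-0.238 -0.772 -0.589]
 [ 0.945 -0.043 -0.324]]
```

The tool now points 19° below horizontal at azimuth -38°, with the camera above it. Next I work out the shift to a point in front of the lip, high first and then down.

```bash
cat >> h.py <<'E'
def go(*targets):
    s=ctrl.get_state();p=s['eef_pos'];M=R.from_quat(s['tcp_rot']).as_matrix()
    for t in targets:
        d=np.array(t)-p;print(t,'shift cm',(M.T@d*100).round(2),'len',np.linalg.norm(d).round(3))
E
python3 -c "
from h import *;go((.6,-.26,.867),(.52,-.02,.85),(.52,-.02,.35))"
```

```text
(0.6, -0.26, 0.867) shift cm [-11.6  -20.59 -31.14] len 0.391
(0.52, -0.02, 0.85) shift cm [-20.71 -33.98 -50.65] len 0.644
(0.52, -0.02, 0.35) shift cm [-67.96 -31.81 -34.43] len 0.826
```

```bash
python3 -m pendant '[{"dx":-1.9,"dy":-3.1,"dz":-4.6,"twist":0},{"dx":-3.8,"dy":-6.2,"dz":-9.2,"twist":0},{"dx":-5.7,"dy":-9.3,"dz":-13.8,"twist":0},{"dx":-7.6,"dy":-12.4,"dz":-18.4,"twist":0},{"dx":-9.5,"dy":-15.5,"dz":-23,"twist":0},{"dx":-11.4,"dy":-18.6,"dz":-27.6,"twist":0},{"dx":-13.3,"dy":-21.7,"dz":-32.2,"twist":0},{"dx":-15.2,"dy":-24.8,"dz":-36.8,"twist":0},{"dx":-17.1,"dy":-27.9,"dz":-41.4,"twist":0},{"dx":-19,"dy":-31,"dz":-46,"twist":0}]'
python3 -c "
from h import *;print(ctrl.get_state()['qpos'].round(2));go((.52,-.02,.85),(.52,-.02,.35))"
```

```text
time: 11.52
eef_pos: [0.538, -0.0736, 0.8501]
tcp_rot: [0.762, -0.287, 0.553, 0.178]
contact_force: [1.6, 0.4, 0.8]
opening: -0.001
finger_force: 0.0
[-0.08 -0.36  1.39 -0.66  1.04  2.21]
(0.52, -0.02, 0.85) shift cm [-1.69 -3.   -4.49] len 0.057
(0.52, -0.02, 0.35) shift cm [-48.93  -0.73  11.74] len 0.503
```

```bash
python3 -m pendant '[{"dx":-1.7,"dy":-3,"dz":-4.5,"twist":0},{"dx":-7.5,"dy":-2.8,"dz":-2.5,"twist":0},{"dx":-13.3,"dy":-2.5,"dz":-0.5,"twist":0},{"dx":-19,"dy":-2.2,"dz":1.5,"twist":0},{"dx":-24.8,"dy":-2,"dz":3.5,"twist":0},{"dx":-30.5,"dy":-1.7,"dz":5.5,"twist":0},{"dx":-36.3,"dy":-1.4,"dz":7.5,"twist":0},{"dx":-42,"dy":-1.1,"dz":9.5,"twist":0},{"dx":-47.8,"dy":-0.8,"dz":11.4,"twist":0},{"dx":-49,"dy":-0.7,"dz":11.8,"twist":0}]'
python3 - <<'E'
from h import *
print(ctrl.get_state()['qpos'].round(2));go((.52,-.02,.2),(.52,-.02,.1))
c=cam('wrist');cv2.imwrite('pics/w1.png',c['img'][:,:,::-1]);np.savez('w1.npz',**{k:np.array(v) for k,v in c.items()})
E
```

```text
time: 12.78
eef_pos: [0.4883, -0.0611, 0.3893]
tcp_rot: [0.785, -0.271, 0.532, 0.163]
contact_force: [-0.1, -1.1, -0.1]
opening: -0.002
finger_force: 0.0
[-0.09 -0.65  2.38 -1.08  0.57  2.84]
(0.52, -0.02, 0.2) shift cm [-17.63  -4.56   7.33] len 0.196
(0.52, -0.02, 0.1) shift cm [-26.87  -4.23  11.13] len 0.294
```

View pics/w1.png

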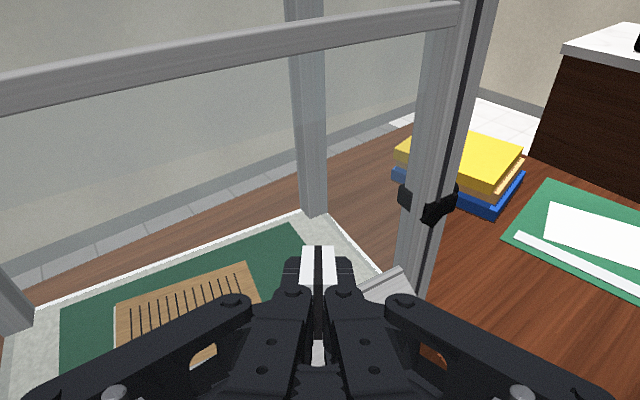

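The wrist view shows the fingers pointing over the lip, with the right end of the lip near (395,285) and the pointer's collar near (430,205). Joint 6 reached its limit, so I'll check the low poses with a quick kinematic model fitted to the readings so far.

```bash
cat > ik.py <<'E'
from h import *
from scipy.optimize import least_squares
Rz=lambda a:R.from_euler('z',a);Ry=lambda a:R.from_euler('y',a)
D=[([1.09,.547,.21,.004,2.374,1.418],[.2066,.6156,.7712]),([1.072,.456,.21,.011,2.433,1.403],[.1854,.5549,.8261]),([1.074,.118,.987,.008,1.995,1.4],[.1878,.5616,.6703]),
([-.324,-.482,1.49,.049,2.132,1.426],[.3102,.0131,.672]),([-.805,1.061,.211,.078,1.523,1.472],[.7967,-.6549,.372]),([-.817,.975,.211,.128,1.209,1.461],[.8301,-.6936,.5031]),([-.868,.654,.211,.213,1.052,1.446],[.7259,-.6301,.8666]),([1.098,.287,1.578,0,1.2786,-.15],[.2138,.6396,.230])]
def fk(q,k):
    zs,a2,a3,L,e,f=k
    A=Rz(q[0]);B=A*Ry(q[1]);C=B*Ry(q[2]);W=C*Rz(q[3])*Ry(q[4])
    return A.apply([0,0,zs])+B.apply([e,0,a2])+C.apply([f,0,a3])+W.apply([0,0,L]),W*Rz(q[5])
K=least_squares(lambda k:np.concatenate([fk(q,k)[0]-p for q,p in D]),[.17,.52,.55,.24,0,0])
k=K.x
lo=np.array([-2.77,-.9,.21,-1.53,.24,-9]);hi=np.array([2.77,2.22,2.48,4.67,2.81,9])
def ik(T,z,x,q0):
    z=np.array(z)/np.linalg.norm(z)
    def f(q):
        p,r=fk(q,k);M=r.as_matrix();return np.concatenate([p-T,(M[:,2]-z)*.5,(M[:,0]-x)*.5])
    x=np.array(x)-np.dot(x,z)*z;x/=np.linalg.norm(x)
    s=least_squares(f,np.clip(q0,lo+.01,hi-.01),bounds=(lo,hi));return s.x,np.abs(s.fun).max()
E
python3 - <<'E'
from ik import *
print(k.round(3),np.sqrt(2*K.cost/24).round(4))
s=ctrl.get_state();print(s['qpos'].round(2),fk(s['qpos'],k)[0].round(3),s['eef_pos'],R.from_quat(s['tcp_rot']).as_matrix().round(3))
zd=np.array([.74,-.589,-.324])
for y in (-.1,-.06,0.,.04):
  for ins in (-.03,.03):
    for z in (.1,.22):
      x=.5647+.1345*y+ins
      q,e=ik([x,y,z],zd,[.24,-.24,.94],s['qpos']);print(y,ins,z,q.round(2),e.round(3))
E
```

```text
[0.296 0.426 0.56  0.294 0.012 0.012] 0.0575
[-0.09 -0.65  2.38 -1.08  0.57  2.84] [ 0.521 -0.187  0.429] [ 0.48725915 -0.06149237  0.38588494] [[ 0.29  -0.6    0.745]
 [-0.254 -0.799 -0.545]
 [ 0.923 -0.031 -0.384]]
-0.1 -0.03 0.1 [ 0.51  0.05  2.48 -1.53  1.12  5.6 ] 0.069
-0.1 -0.03 0.22 [ 0.34 -0.26  2.48 -1.53  0.96  5.27] 0.035
-0.1 0.03 0.1 [ 0.43  0.17  2.31 -1.53  1.08  5.53] 0.071
-0.1 0.03 0.22 [ 0.3  -0.17  2.38 -1.53  0.92  5.24] 0.042
-0.06 -0.03 0.1 [ 0.56  0.13  2.44 -1.53  1.15  5.65] 0.057
-0.06 -0.03 0.22 [ 0.43 -0.22  2.48 -1.53  1.03  5.34] 0.023
-0.06 0.03 0.1 [ 0.48  0.23  2.28 -1.53  1.11  5.57] 0.061
-0.06 0.03 0.22 [ 0.38 -0.09  2.34 -1.53  0.99  5.31] 0.03
0.0 -0.03 0.1 [ 0.63  0.23  2.37 -1.53  1.17  5.7 ] 0.038
0.0 -0.03 0.22 [ 0.54 -0.11  2.43 -1.53  1.1   5.43] 0.011
0.0 0.03 0.1 [ 0.55  0.31  2.22 -1.53  1.14  5.62] 0.044
0.0 0.03 0.22 [ 0.48  0.01  2.29 -1.53  1.06  5.39] 0.018
0.04 -0.03 0.1 [ 0.66  0.28  2.32 -1.53  1.19  5.73] 0.025
0.04 -0.03 0.22 [ 0.59 -0.03  2.38 -1.53  1.13  5.47] 0.003
0.04 0.03 0.1 [ 0.6   0.36  2.18 -1.53  1.16  5.64] 0.033
0.04 0.03 0.22 [ 0.54  0.08  2.25 -1.53  1.1   5.43] 0.01
```

```bash
cat > ed.py <<'E'
s=open('ik.py').read()
s=s.replace("zs,a2,a3,L,e,f=k","zs,a2,a3,L,e,f,g,h,m=k").replace("C.apply([f,0,a3])+W.apply([0,0,L])","C.apply([f,g,a3])+W.apply([m,h,L])").replace("[.17,.52,.55,.24,0,0])","[.17,.52,.55,.24,0,0,0,0,0])")
s=s.replace("D=[","D=[([-.08,-.36,1.39,-.66,1.04,2.21],[.538,-.0736,.8501]),([-.09,-.65,2.38,-1.08,.57,2.84],[.4873,-.0615,.3859]),")
open('ik.py','w').write(s)
E
python3 ed.py; python3 - <<'E'
from ik import *
print(k.round(3),np.sqrt(2*K.cost/30).round(4))
s=ctrl.get_state();print(fk(s['qpos'],k)[0].round(3),s['eef_pos'],fk(s['qpos'],k)[1].as_matrix().round(3),R.from_quat(s['tcp_rot']).as_matrix().round(3))
zd=np.array([.74,-.589,-.324])
for az in (-38.5,-20,0,25):
 for dep in (19,):
  zd=np.array([np.cos(np.radians(az))*np.cos(np.radians(dep)),np.sin(np.radians(az))*np.cos(np.radians(dep)),-np.sin(np.radians(dep))])
  for y in (-.06,.04):
    for z in (.1,.22):
      x=.5647+.1345*y
      q,e=ik([x,y,z],zd,[0,0,1.],s['qpos']);print(az,dep,y,z,q.round(2),e.round(3))
E
```

```text
[0.241 0.443 0.572 0.249 0.    0.021 0.1   0.001 0.   ] 0.0003
[ 0.487 -0.062  0.385] [ 0.48725915 -0.06149237  0.38588494] [[ 0.6    0.29   0.745]
 [ 0.799 -0.254 -0.545]
 [ 0.031  0.923 -0.384]] [[ 0.29  -0.6    0.745]
 [-0.254 -0.799 -0.545]
 [ 0.923 -0.031 -0.384]]
-38.5 19 -0.06 0.1 [ 0.16 -0.04  2.29 -1.53  0.84  5.19] 0.093
-38.5 19 -0.06 0.22 [ 0.01 -0.3   2.36 -1.53  0.65  4.98] 0.057
-38.5 19 0.04 0.1 [ 0.37  0.2   2.17 -1.53  1.02  5.37] 0.058
-38.5 19 0.04 0.22 [ 0.27 -0.07  2.23 -1.53  0.89  5.16] 0.033
-20 19 -0.06 0.1 [-0.14 -0.42  2.48 -1.53  0.24  4.78] 0.141
-20 19 -0.06 0.22 [-0.14 -0.5   2.48 -1.53  0.24  4.76] 0.065
-20 19 0.04 0.1 [ 0.07 -0.4   2.48 -1.53  0.39  4.88] 0.135
-20 19 0.04 0.22 [ 0.05 -0.42  2.42 -1.53  0.37  4.84] 0.067
0 19 -0.06 0.1 [ 0.01 -0.43  2.48 -1.53  0.24  4.71] 0.145
0 19 -0.06 0.22 [-0.48 -0.26  2.48  2.08  0.53  0.83] 0.018
0 19 0.04 0.1 [ 0.11 -0.42  2.48 -1.53  0.24  4.75] 0.143
0 19 0.04 0.22 [ 0.11 -0.48  2.45 -1.53  0.24  4.72] 0.071
25 19 -0.06 0.1 [-0.7   0.18  2.41  1.76  1.06  0.59] 0.0
25 19 -0.06 0.22 [-0.7  -0.15  2.4   1.57  1.03  0.96] 0.0
25 19 0.04 0.1 [-0.45  0.14  2.44  2.01  0.94  0.53] 0.0
25 19 0.04 0.22 [-0.45 -0.2   2.44  1.74  0.83  0.95] 0.0
```

The model now fits to 0.3 mm. At negative azimuths joint 4 runs into its limit, so I'll check which tool headings are feasible at the lip.

```bash
sed -i 's/return A.apply(\[0,0,zs\])\(.*\),W\*Rz(q\[5\])/return A.apply([0,0,zs])\1,W*Rz(q[5]+np.pi\/2)/' ik.py; python3 - <<'E'
from ik import *
s=ctrl.get_state();print(np.abs(fk(s['qpos'],k)[1].as_matrix()-R.from_quat(s['tcp_rot']).as_matrix()).max())
lo[5],hi[5]=-9,9
def zdir(az,dep):
    a,d=np.radians([az,dep]);return np.array([np.cos(a)*np.cos(d),np.sin(a)*np.cos(d),-np.sin(d)])
for az in (-38.5,15,25,32,38):
 for dep in (10,20,30,40):
  out=[]
  for y,ins in ((-.04,-.04),(.0,.03),(.04,.03)):
   for z in (.09,.25):
    b=9;
    for q0 in (s['qpos'],[-.5,.1,2.3,1.8,1,1],[.2,.1,2.2,-1.2,1,2]):
      q,e=ik([.5647+.1345*y+ins,y,z],zdir(az,dep),[0,0,1.],q0)
      if e<b-1e-4:b=e;qb=q
    out.append((b.round(3),qb.round(1)[[2,3,4,5]].tolist()))
  print(az,dep,out)
E
```

```text
0.0
-38.5 10 [(np.float64(0.0), [2.5, 3.9, 1.1, -1.9]), (np.float64(0.0), [2.5, 4.2, 0.8, -2.3]), (np.float64(0.0), [2.3, 4.1, 1.1, -2.0]), (np.float64(0.0), [2.3, 4.3, 0.9, -2.3]), (np.float64(0.0), [2.2, 4.2, 1.1, -2.0]), (np.float64(0.0), [2.2, 4.4, 0.9, -2.4])]
-38.5 20 [(np.float64(0.0), [2.5, 4.1, 0.8, -2.0]), (np.float64(0.0), [2.4, 4.5, 0.7, -2.6]), (np.float64(0.0), [2.3, 4.2, 0.9, -2.1]), (np.float64(0.0), [2.3, 4.6, 0.7, -2.6]), (np.float64(0.0), [2.2, 4.3, 0.9, -2.2]), (np.float64(0.0), [2.2, 4.6, 0.8, -2.6])]
-38.5 30 [(np.float64(0.0), [2.4, 4.3, 0.6, -2.3]), (np.float64(0.0), [2.4, -1.3, 0.6, 3.2]), (np.float64(0.0), [2.3, 4.4, 0.7, -2.3]), (np.float64(0.0), [2.2, -1.4, 0.6, 3.3]), (np.float64(0.0), [2.2, 4.5, 0.7, -2.4]), (np.float64(0.0), [2.2, -1.4, 0.7, 3.4])]
-38.5 40 [(np.float64(0.0), [2.4, 4.7, 0.5, -2.7]), (np.float64(0.0), [2.3, -0.9, 0.6, 2.8]), (np.float64(0.0), [2.2, -1.5, 0.5, 3.6]), (np.float64(0.0), [2.1, -1.0, 0.6, 3.0]), (np.float64(0.0), [2.2, -1.5, 0.6, 3.6]), (np.float64(0.0), [2.1, -1.0, 0.7, 3.0])]
15 10 [(np.float64(0.026), [2.5, 2.1, 1.2, -1.2]
[... 3411 characters left out ...]
, 1.3, -0.5]), (np.float64(0.0), [2.3, 1.7, 1.1, -1.0]), (np.float64(0.0), [2.3, 1.5, 1.1, -0.5]), (np.float64(0.0), [2.3, 1.7, 1.0, -1.0]), (np.float64(0.0), [2.3, 1.5, 1.0, -0.5])]
38 30 [(np.float64(0.0), [2.4, 1.4, 1.1, -0.8]), (np.float64(0.0), [2.3, 1.2, 1.2, -0.4]), (np.float64(0.0), [2.3, 1.5, 0.9, -0.8]), (np.float64(0.0), [2.2, 1.2, 1.0, -0.3]), (np.float64(0.0), [2.3, 1.6, 0.9, -0.8]), (np.float64(0.0), [2.2, 1.3, 0.9, -0.3])]
38 40 [(np.float64(0.0), [2.4, 1.2, 0.9, -0.6]), (np.float64(0.0), [2.3, 1.0, 1.1, -0.2]), (np.float64(0.0), [2.2, 1.3, 0.8, -0.5]), (np.float64(0.0), [2.2, 1.0, 1.0, -0.1]), (np.float64(0.0), [2.2, 1.3, 0.8, -0.5]), (np.float64(0.0), [2.2, 1.0, 0.9, -0.1])]
```

Azimuth about +32° (approaching from the right, contact left of the middle) is comfortable for every joint. I can yaw the tool by ratcheting with the arm stretched out to the left, so I need the obstacle heights on that side.

```bash
python3 - <<'E'
from ik import *
T=dict(np.load('top0.npz'))
v,u=np.mgrid[0:400:8,0:640:8]
P=np.array([pt(T,a,b) for a,b in zip(u.ravel(),v.ravel())]);ok=T['depth'][::8,::8].ravel()>0;P=P[ok]
for n,m in (('filter',(P[:,2]>.7)&(P[:,0]>.7)),('left tall',(P[:,1]>.4)&(P[:,2]>.12)),('left>.3',(P[:,1]>.4)&(P[:,2]>.3))):
    Q=P[m];print(n,len(Q),len(Q) and (Q.min(0).round(2),Q.max(0).round(2)))
Q=P[(P[:,1]>.4)&(P[:,2]>.1)];print(Q[::max(1,len(Q)//25)].round(2).tolist())
s=ctrl.get_state();zd=np.array([.745,-.545,-.384]);hi[5]=2.84;lo[5]=-2.84
for az in (25,40,55):
  for r in (.8,.88):
   for wz in (.55,.7):
    a=np.radians(az);w=np.array([r*np.cos(a),r*np.sin(a),wz]);q,e=ik(w+.249*zd,zd,[.29,-.254,.923],[a,.6,.6,-1.2,1.2,1.5]);print(az,r,wz,(w+.249*zd).round(2),q.round(2),e.round(3))
E
```

```text
filter 143 (array([ 0.71, -0.33,  0.7 ]), array([0.88, 0.24, 0.77]))
left tall 241 (array([0.13, 0.51, 0.12]), array([0.9 , 0.9 , 0.54]))
left>.3 49 (array([0.19, 0.51, 0.3 ]), array([0.28, 0.69, 0.54]))
[[0.89, 0.87, 0.16], [0.85, 0.74, 0.11], [0.49, 0.87, 0.14], [0.46, 0.74, 0.15], [0.44, 0.77, 0.14], [0.42, 0.84, 0.15], [0.42, 0.61, 0.14], [0.4, 0.68, 0.15], [0.37, 0.75, 0.14], [0.35, 0.81, 0.15], [0.35, 0.58, 0.15], [0.33, 0.68, 0.14], [0.31, 0.77, 0.15], [0.29, 0.86, 0.15], [0.29, 0.63, 0.14], [0.27, 0.7, 0.15], [0.24, 0.77, 0.15], [0.22, 0.84, 0.15], [0.22, 0.61, 0.15], [0.2, 0.7, 0.14], [0.27, 0.61, 0.49], [0.25, 0.64, 0.51], [0.16, 0.61, 0.15], [0.13, 0.68, 0.14], [0.22, 0.53, 0.51], [0.21, 0.51, 0.52]]
25 0.8 0.55 [0.91 0.2  0.45] [ 0.3   0.56  1.03 -1.07  0.98  2.84] 0.028
25 0.8 0.7 [0.91 0.2  0.6 ] [ 0.31  0.54  0.86 -1.01  1.08  2.73] 0.0
25 0.88 0.55 [0.98 0.24 0.45] [ 0.32  0.77  0.75 -1.06  1.03  2.84] 0.009
25 0.88 0.7 [0.98 0.24 0.6 ] [ 0.32  0.82  0.44 -0.96  1.17  2.61] 0.0
40 0.8 0.55 [0.8  0.38 0.45] [ 0.55  0.62  0.9  -1.09  1.26  2.84] 0.051
40 0.8 0.7 [0.8  0.38 0.6 ] [ 0.57  0.55  0.84 -1.1   1.32  2.84] 0.004
40 0.88 0.55 [0.86 0.43 0.45] [ 0.58  0.88  0.55 -1.1   1.33  2.84] 0.028
40 0.88 0.7 [0.86 0.43 0.6 ] [ 0.58  0.82  0.44 -1.08  1.38  2.74] 0.0
55 0.8 0.55 [0.64 0.52 0.45] [ 0.82  0.74  0.68 -1.14  1.58  2.84] 0.069
55 0.8 0.7 [0.64 0.52 0.6 ] [ 0.83  0.62  0.69 -1.15  1.59  2.84] 0.025
55 0.88 0.55 [0.69 0.59 0.45] [ 0.85  1.08  0.21 -1.17  1.66  2.84] 0.045
55 0.88 0.7 [0.69 0.59 0.6 ] [ 0.85  0.83  0.42 -1.17  1.61  2.84] 0.001
```

```bash
python3 -c "
from h import *;go((.48,.0,.82),(.58,.40,.82),(.66,.55,.65))"
```

```text
(0.48, 0.0, 0.82) shift cm [ 38.29  -5.83 -20.57] len 0.439
(0.58, 0.4, 0.82) shift cm [ 31.04 -43.8  -34.91] len 0.64
(0.66, 0.55, 0.65) shift cm [ 13.86 -60.06 -30.59] len 0.688
```

```bash
python3 -m pendant '[{"dx":4.8,"dy":-0.7,"dz":-2.6,"twist":0},{"dx":9.6,"dy":-1.5,"dz":-5.2,"twist":0},{"dx":14.4,"dy":-2.2,"dz":-7.7,"twist":0},{"dx":19.2,"dy":-3,"dz":-10.3,"twist":0},{"dx":24,"dy":-3.7,"dz":-12.9,"twist":0},{"dx":28.8,"dy":-4.4,"dz":-15.4,"twist":0},{"dx":33.5,"dy":-5.1,"dz":-18,"twist":0},{"dx":38.3,"dy":-5.8,"dz":-20.6,"twist":0},{"dx":37.3,"dy":-11.2,"dz":-22.6,"twist":0},{"dx":36.2,"dy":-16.7,"dz":-24.7,"twist":0}]'
python3 -c "
from h import *;print(ctrl.get_state()['qpos'].round(2));go((.58,.40,.82),(.66,.55,.65))"
```

```text
time: 14.08
eef_pos: [0.5065, 0.117, 0.8284]
tcp_rot: [0.784, -0.272, 0.535, 0.161]
contact_force: [0.6, -0.5, -0.6]
opening: 0.0
finger_force: 0.0
[ 0.42 -0.27  1.34 -0.97  1.34  2.51]
(0.58, 0.4, 0.82) shift cm [ -5.91 -27.    -9.58] len 0.293
(0.66, 0.55, 0.65) shift cm [-23.22 -43.14  -5.35] len 0.493
```

```bash
python3 -m pendant '[{"dx":-1.2,"dy":-5.4,"dz":-1.9,"twist":0},{"dx":-2.4,"dy":-10.8,"dz":-3.8,"twist":0},{"dx":-3.5,"dy":-16.2,"dz":-5.7,"twist":0},{"dx":-4.7,"dy":-21.6,"dz":-7.7,"twist":0},{"dx":-5.9,"dy":-27,"dz":-9.6,"twist":0},{"dx":-10.2,"dy":-31,"dz":-8.5,"twist":0},{"dx":-14.5,"dy":-35,"dz":-7.5,"twist":0},{"dx":-18.9,"dy":-39,"dz":-6.4,"twist":0},{"dx":-23.2,"dy":-43,"dz":-5.4,"twist":0},{"dx":-23.2,"dy":-49,"dz":-5.4,"twist":0}]'
cat > o.py <<'E'
from h import *
s=ctrl.get_state();z=R.from_quat(s['tcp_rot']).as_matrix();print(s['time'],s['qpos'].round(2),s['eef_pos'].round(3),'az',np.degrees(np.arctan2(z[1,2],z[0,2])).round(1),'el',np.degrees(np.arcsin(z[2,2])).round(1),'x',z[:,0].round(2))
E
python3 o.py
(
python3 -m pendant '[{"dx":0,"dy":-20,"dz":0,"twist":0}]'
python3 -m pendant '[{"dx":0,"dy":-20,"dz":0,"twist":0}]'
python3 -m pendant '[{"dx":0,"dy":-20,"dz":0,"twist":0}]'
python3 -m pendant '[{"dx":0,"dy":-20,"dz":0,"twist":0}]'
) >/dev/null; python3 o.py
```

```text
time: 15.32
eef_pos: [0.6869, 0.5869, 0.6375]
tcp_rot: [0.787, -0.265, 0.531, 0.166]
contact_force: [1.7, 1.2, 0.9]
opening: -0.006
finger_force: 0.0
15.325 [ 0.85  0.87  0.3  -1.18  1.64  2.75] [0.687 0.587 0.638] az -36.0 el -22.4 x [ 0.3  -0.24  0.92]
15.825 [ 0.86  1.01  0.21 -1.19  1.5   2.82] [0.729 0.648 0.574] az -28.9 el -19.1 x [ 0.25 -0.23  0.94]
```

```bash
(
python3 -m pendant '[{"dx":0,"dy":-20,"dz":0,"twist":0}]'
python3 -m pendant '[{"dx":0,"dy":-20,"dz":0,"twist":0}]'
python3 -m pendant '[{"dx":0,"dy":-20,"dz":0,"twist":0}]'
python3 -m pendant '[{"dx":0,"dy":-20,"dz":0,"twist":0}]'
python3 -m pendant '[{"dx":0,"dy":-20,"dz":0,"twist":0}]'
python3 -m pendant '[{"dx":0,"dy":-20,"dz":0,"twist":0}]'
python3 -m pendant '[{"dx":0,"dy":-20,"dz":0,"twist":0}]'
python3 -m pendant '[{"dx":0,"dy":-20,"dz":0,"twist":0}]'
) >/dev/null; python3 o.py
```

```text
16.825 [ 0.93  1.11  0.21 -1.19  1.26  2.84] [0.726 0.769 0.496] az -13.5 el -15.4 x [ 0.24 -0.13  0.96]
```

```bash
(
python3 -m pendant '[{"dx":0,"dy":-20,"dz":0,"twist":-2}]'
python3 -m pendant '[{"dx":0,"dy":-20,"dz":0,"twist":-2}]'
python3 -m pendant '[{"dx":0,"dy":-20,"dz":0,"twist":-2}]'
python3 -m pendant '[{"dx":0,"dy":-20,"dz":0,"twist":-2}]'
python3 -m pendant '[{"dx":0,"dy":-20,"dz":0,"twist":-2}]'
python3 -m pendant '[{"dx":0,"dy":-20,"dz":0,"twist":-2}]'
python3 -m pendant '[{"dx":0,"dy":-20,"dz":0,"twist":-2}]'
python3 -m pendant '[{"dx":0,"dy":-20,"dz":0,"twist":-2}]'
python3 -m pendant '[{"dx":0,"dy":-20,"dz":0,"twist":-2}]'
python3 -m pendant '[{"dx":0,"dy":-20,"dz":0,"twist":-2}]'
) >/dev/null; python3 o.py
```

```text
18.075 [ 1.13  1.28  0.21 -1.33  1.1   2.74] [0.581 0.958 0.346] az 3.3 el -10.1 x [0.16 0.23 0.96]
```

```bash
(
python3 -m pendant '[{"dx":8,"dy":-18,"dz":8,"twist":0}]'
python3 -m pendant '[{"dx":8,"dy":-18,"dz":8,"twist":0}]'
python3 -m pendant '[{"dx":8,"dy":-18,"dz":8,"twist":0}]'
python3 -m pendant '[{"dx":8,"dy":-18,"dz":8,"twist":0}]'
python3 -m pendant '[{"dx":8,"dy":-18,"dz":8,"twist":0}]'
python3 -m pendant '[{"dx":8,"dy":-18,"dz":8,"twist":0}]'
python3 -m pendant '[{"dx":8,"dy":-18,"dz":8,"twist":0}]'
) >/dev/null; python3 o.py
```

```text
18.95 [ 1.14  1.29  0.21 -1.35  0.88  2.76] [0.566 1.015 0.353] az 15.7 el -7.0 x [0.07 0.21 0.98]
```

```bash
(
python3 -m pendant '[{"dx":2,"dy":-20,"dz":4,"twist":0}]'
python3 -m pendant '[{"dx":2,"dy":-20,"dz":4,"twist":0}]'
python3 -m pendant '[{"dx":2,"dy":-20,"dz":4,"twist":0}]'
python3 -m pendant '[{"dx":2,"dy":-20,"dz":4,"twist":0}]'
python3 -m pendant '[{"dx":2,"dy":-20,"dz":4,"twist":0}]'
python3 -m pendant '[{"dx":2,"dy":-20,"dz":4,"twist":0}]'
python3 -m pendant '[{"dx":2,"dy":-20,"dz":4,"twist":0}]'
python3 -m pendant '[{"dx":2,"dy":-20,"dz":4,"twist":0}]'
) >/dev/null; python3 o.py
```

```text
19.95 [ 1.31  1.36  0.21 -1.41  0.83  2.84] [0.382 1.114 0.278] az 28.0 el -7.0 x [0.01 0.23 0.97]
```

Heading is now azimuth 28°, 7° below level. I'll check the whole path to the lip with the model before moving.

```bash
cat > path.py <<'E'
from ik import *
hi[5]=2.84;lo[5]=-2.84
def path(*W):
    s=ctrl.get_state();M=R.from_quat(s['tcp_rot']).as_matrix();q=s['qpos'];p=s['eef_pos']
    for w in W:
        w=np.array(w);n=max(2,int(np.linalg.norm(w-p)/.055)+1);em=0;qs=q;dm=0
        for t in np.linspace(0,1,n+1)[1:]:
            q2,e=ik(p+(w-p)*t,M[:,2],M[:,0],q);dm=max(dm,np.abs(q2-q).max());q=q2;em=max(em,e)
        print(w,'n',n,'q',q.round(2),'maxerr',em.round(4),'maxstep',dm.round(2),'shift',(M.T@(w-s['eef_pos'])*100).round(1));p=w
E
python3 - <<'E'
from path import *
path((.45,.75,.55),(.52,.45,.8),(.50,.1,.7),(.52,.01,.35),(.52,.01,.11),(.595,.05,.11),(.595,.05,.25))
E
```

```text
[0.45 0.75 0.55] n 9 q [ 1.07  0.23  1.42 -1.42  0.57  2.84] maxerr 0.0365 maxstep 0.17 shift [ 18.3  39.6 -14.3]
[0.52 0.45 0.8 ] n 8 q [ 0.61 -0.25  1.5  -0.27  0.46  1.64] maxerr 0.0067 maxstep 0.23 shift [ 35.9  73.5 -25.2]
[0.5 0.1 0.7] n 7 q [-0.42 -0.71  1.97  1.21  1.    0.26] maxerr 0.0 maxstep 0.27 shift [ 18.1 100.5 -42. ]
[0.52 0.01 0.35] n 7 q [-0.66 -0.49  2.48  1.63  1.13 -0.6 ] maxerr 0.0017 maxstep 0.15 shift [-18.  102.4 -40.2]
[0.52 0.01 0.11] n 5 q [-0.65  0.25  2.48  1.92  1.29 -1.38] maxerr 0.0258 maxstep 0.16 shift [-41.3  97.8 -37.3]
[0.595 0.05  0.11 ] n 2 q [-0.44  0.31  2.38  2.12  1.19 -1.38] maxerr 0.0 maxstep 0.11 shift [-40.3  98.  -28.9]
[0.595 0.05  0.25 ] n 3 q [-0.44 -0.09  2.4   1.95  1.02 -1.  ] maxerr 0.0 maxstep 0.14 shift [-26.7 100.7 -30.6]
```

```bash
python3 -m pendant '[{"dx":2,"dy":4.4,"dz":-1.6,"twist":-3},{"dx":4,"dy":8.8,"dz":-3.2,"twist":-6},{"dx":6,"dy":13.2,"dz":-4.8,"twist":-9},{"dx":8.1,"dy":17.6,"dz":-6.4,"twist":-12},{"dx":10.2,"dy":22,"dz":-8,"twist":-15},{"dx":12.2,"dy":26.4,"dz":-9.6,"twist":-18},{"dx":14.2,"dy":30.8,"dz":-11.2,"twist":-20},{"dx":16.3,"dy":35.2,"dz":-12.8,"twist":-20},{"dx":18.3,"dy":39.6,"dz":-14.3,"twist":-20}]' >/dev/null
python3 o.py; python3 - <<'E'
from path import *
path((.52,.45,.8),(.50,.1,.7))
E
```

```text
21.075 [ 1.07  0.23  1.46 -1.53  0.58  2.62] [0.45  0.749 0.554] az 27.9 el -7.0 x [-0.15  0.51  0.85]
[0.52 0.45 0.8 ] n 8 q [ 0.61 -0.25  1.5  -0.28  0.46  1.29] maxerr 0.0 maxstep 0.22 shift [  4.7  37.5 -10.8]
[0.5 0.1 0.7] n 7 q [-0.42 -0.71  1.97  1.2   0.99 -0.09] maxerr 0.0 maxstep 0.27 shift [-21.2  56.9 -27.6]
```

```bash
python3 -m pendant '[{"dx":0.6,"dy":4.7,"dz":-1.4,"twist":0},{"dx":1.2,"dy":9.4,"dz":-2.7,"twist":0},{"dx":1.8,"dy":14.1,"dz":-4,"twist":0},{"dx":2.4,"dy":18.8,"dz":-5.4,"twist":0},{"dx":3,"dy":23.5,"dz":-6.8,"twist":0},{"dx":3.6,"dy":28.2,"dz":-8.1,"twist":0},{"dx":4.2,"dy":32.9,"dz":-9.4,"twist":0},{"dx":4.7,"dy":37.5,"dz":-10.8,"twist":3},{"dx":1,"dy":40.3,"dz":-13.2,"twist":8},{"dx":-2.7,"dy":43,"dz":-15.6,"twist":14}]' >/dev/null
python3 o.py; python3 - <<'E'
from path import *
path((.50,.1,.7),(.54,.02,.35))
E
```

```text
22.325 [ 0.4  -0.44  1.69  0.2   0.45  1.08] [0.513 0.351 0.771] az 27.9 el -7.0 x [-0.03  0.31  0.95]
[0.5 0.1 0.7] n 5 q [-0.42 -0.71  1.97  1.2   0.99  0.16] maxerr 0.0 maxstep 0.28 shift [-14.5  18.1 -11.9]
[0.54 0.02 0.35] n 7 q [-0.59 -0.44  2.45  1.67  1.08 -0.73] maxerr 0.0 maxstep 0.15 shift [-50.4  16.4  -7.9]
```

```bash
python3 -m pendant '[{"dx":-2.9,"dy":3.6,"dz":-2.4,"twist":3},{"dx":-5.8,"dy":7.2,"dz":-4.8,"twist":6},{"dx":-8.7,"dy":10.9,"dz":-7.1,"twist":9},{"dx":-11.6,"dy":14.5,"dz":-9.5,"twist":12},{"dx":-14.5,"dy":18.1,"dz":-11.9,"twist":15},{"dx":-19.6,"dy":17.9,"dz":-11.3,"twist":18},{"dx":-24.8,"dy":17.6,"dz":-10.7,"twist":18},{"dx":-30,"dy":17.4,"dz":-10.2,"twist":18},{"dx":-35,"dy":17.1,"dz":-9.6,"twist":18},{"dx":-40,"dy":16.9,"dz":-9,"twist":18}]' >/dev/null
python3 o.py; python3 - <<'E'
from path import *
path((.54,.02,.25),(.54,.02,.11),(.595,.05,.11),(.595,.05,.26))
c=cam('wrist');cv2.imwrite('pics/w2.png',c['img'][:,:,::-1]);np.savez('w2.npz',**{k:np.array(v) for k,v in c.items()})
E
```

```text
23.575 [-0.55 -0.62  2.37  1.53  1.02 -0.12] [0.529 0.043 0.45 ] az 27.9 el -7.1 x [0.11 0.05 0.99]
[0.54 0.02 0.25] n 4 q [-0.58 -0.19  2.48  1.81  1.12 -0.73] maxerr 0.0113 maxstep 0.17 shift [-19.8   2.8   2.3]
[0.54 0.02 0.11] n 3 q [-0.59  0.24  2.48  1.98  1.26 -1.17] maxerr 0.0134 maxstep 0.15 shift [-33.7   2.9   4.1]
[0.595 0.05  0.11 ] n 2 q [-0.44  0.31  2.38  2.12  1.18 -1.17] maxerr 0.0 maxstep 0.08 shift [-33.    2.9  10.3]
[0.595 0.05  0.26 ] n 3 q [-0.44 -0.12  2.4   1.93  1.01 -0.76] maxerr 0.0 maxstep 0.15 shift [-18.1   2.7   8.4]
```

View pics/w2.png

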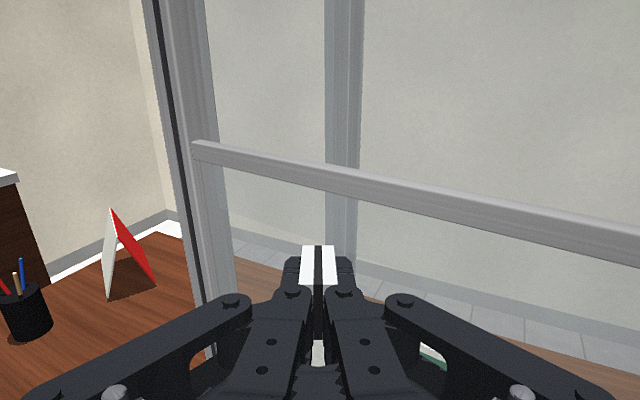

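The view looks left across the sash, so the pointer is out of frame. The earlier wrist view w1 does contain the pointer, so I'll zoom in on it and triangulate with the scene view.

```bash
python3 - <<'E'
from h import *
W=dict(np.load('w1.npz'))
cv2.imwrite('pics/z2.png',cv2.resize(W['img'][160:300,350:480,::-1],None,fx=4,fy=4,interpolation=2))
for p in [(401,190),(403,193),(406,196),(412,200),(420,205),(432,212),(400,270),(405,275),(410,290)]: print(p,pt(W,*p).round(4))
E
```

```text
(401, 190) [ 0.5794 -0.2284  0.299 ]
(403, 193) [ 0.5787 -0.2312  0.2944]
(406, 196) [ 0.5777 -0.2356  0.2891]
(412, 200) [ 0.5761 -0.2444  0.2806]
(420, 205) [ 0.5725 -0.2551  0.2707]
(432, 212) [ 0.5614 -0.2629  0.264 ]
(400, 270) [ 0.5724 -0.2396  0.1774]
(405, 275) [ 0.5732 -0.253   0.1574]
(410, 290) [ 0.5523 -0.2384  0.16  ]
```

View pics/z2.png

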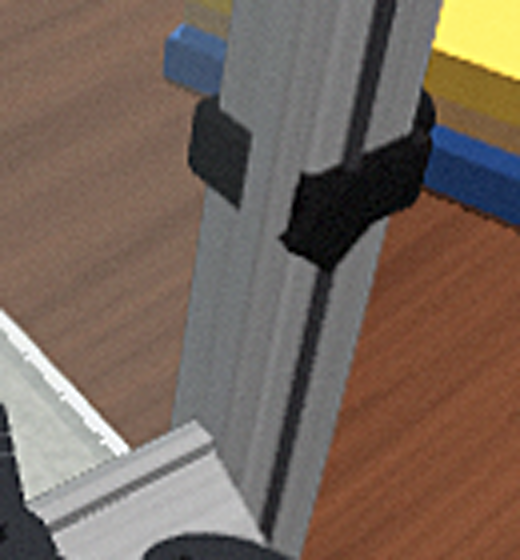

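```bash
python3 - <<'E'
from h import *
W=dict(np.load('w1.npz'));S=dict(np.load('scene0.npz'));T=dict(np.load('top0.npz'))
for a in [(445.9,243.4),(446.9,243.4),(446.4,244)]:
  for b in [(420.4,218.9),(421,220)]: print(a,b,tri(S,a,W,b))
# black pixels bounds + 3D
for n,c,(x0,x1,y0,y1) in (('S',S,(440,485,235,260)),('W',W,(395,460,180,232))):
    m=(c['img'].max(2)<45).astype(np.uint8);m2=np.zeros_like(m);m2[y0:y1,x0:x1]=m[y0:y1,x0:x1]
    nn,l,st,ce=cv2.connectedComponentsWithStats(m2);i=1+np.argmax(st[1:,4]);print(n,st[i],ce[i].round(1))
    v,u=np.where(l==i);o=np.argsort(u)[:8];print([(int(u[j]),int(v[j]),pt(c,u[j],v[j]).round(3).tolist()) for j in o])
    P=np.array([pt(c,a,b) for a,b in zip(u,v)]);print(np.percentile(P,[5,50,95],axis=0).round(3).tolist())
# lip end corner front-bottom in top and scene: crop positions
print('lip right front top corner', tri(S,(427,261.5),T,(439,226.8)))
print('expected tip plane: cabinet front upright inner y=-255 x=-165:',)
print([proj(c,np.array([.567,-.262,.25])) .round(1) for c in (S,W,T)])
E
```

```text
(445.9, 243.4) (420.4, 218.9) (array([ 0.56587384, -0.25341844,  0.25559874]), np.float64(0.0030073647735793284))
(445.9, 243.4) (421, 220) (array([ 0.56580982, -0.25390317,  0.25410152]), np.float64(0.0019337238827862404))
(446.9, 243.4) (420.4, 218.9) (array([ 0.56755586, -0.25618335,  0.25286829]), np.float64(0.003243531120009779))
(446.9, 243.4) (421, 220) (array([ 0.56749423, -0.25667797,  0.25134941]), np.float64(0.0021586315510855247))
(446.4, 244) (420.4, 218.9) (array([ 0.5659419 , -0.25487619,  0.2543128 ]), np.float64(0.004541395253295039))
(446.4, 244) (421, 220) (array([ 0.56588377, -0.25537231,  0.2527935 ]), np.float64(0.0034648284394748746))
S [440 235  30  24 189] [455.7 245.8]
[(440, 257, [0.569, -0.277, 0.101]), (440, 258, [0.566, -0.278, 0.1]), (441, 257, [0.567, -0.278, 0.112]), (441, 256, [0.568, -0.276, 0.116]), (442, 256, [0.567, -0.277, 0.126]), (442, 255, [0.57, -0.277, 0.123]), (443, 254, [0.571, -0.277, 0.131]), (443, 255, [0.568, -0.277, 0.134])]
[[0.561, -0.3, 0.145], [0.566, -0.277, 0.264], [0.571, -0.259, 0.338]]
W [420 180  39  52 785] [439.1 207.1]
[(420, 219, [0.567, -0.253, 0.256]), (421, 220, [0.565, -0.252, 0.256]), (421, 218, [0.567, -0.253, 0.257]), (421, 221, [0.572, -0.263, 0.244]), (421, 219, [0.566, -0.252, 0.257]), (422, 220, [0.564, -0.252, 0.257]), (422, 218, [0.566, -0.254, 0.257]), (422, 221, [0.564, -0.251, 0.256])]
[[0.56, -0.306, 0.245], [0.562, -0.276, 0.261], [0.572, -0.257, 0.282]]
lip right front top corner (array([ 0.53097537, -0.23733746,  0.16287449]), np.float64(0.0009551084935090605))
expected tip plane: cabinet front upright inner y=-255 x=-165:
[array([448.8, 243.9]), array([425.3, 219.6]), array([456.3, 212.2])]
```

The tip triangulates to (0.566, -0.254, 0.255), and the wrist depth gives 0.256 m. The lip's underside is at about 0.1425 m, so the rise is about 0.112 m. I descend in front of the lip now.

```bash
python3 -m pendant '[{"dx":-5.7,"dy":0.5,"dz":0.8,"twist":0},{"dx":-11.4,"dy":1,"dz":1.6,"twist":0},{"dx":-17.1,"dy":1.5,"dz":2.4,"twist":0},{"dx":-22.8,"dy":2,"dz":3.2,"twist":0},{"dx":-28.5,"dy":2.4,"dz":3.9,"twist":0},{"dx":-34.2,"dy":2.8,"dz":4.6,"twist":0},{"dx":-34.2,"dy":2.8,"dz":4.6,"twist":0}]'
python3 o.py; python3 - <<'E'
from path import *
path((.6,.05,.105),(.6,.05,.25))
c=cam('wrist');cv2.imwrite('pics/w3.png',c['img'][:,:,::-1]);np.savez('w3.npz',**{k:np.array(v) for k,v in c.items()})
E
```

```text
time: 24.5
eef_pos: [0.5413, 0.0257, 0.0998]
tcp_rot: [0.732, 0.173, 0.637, -0.168]
contact_force: [0.0, -1.0, 0.4]
opening: -0.001
finger_force: 0.0
24.5 [-0.58  0.26  2.48  1.99  1.26 -1.18] [0.541 0.026 0.1  ] az 28.1 el -7.6 x [0.13 0.04 0.99]
[0.6   0.05  0.105] n 2 q [-0.43  0.32  2.36  2.12  1.18 -1.15] maxerr 0.0 maxstep 0.08 shift [1.4 0.6 6.2]
[0.6  0.05 0.25] n 3 q [-0.43 -0.08  2.39  1.94  1.01 -0.77] maxerr 0.0 maxstep 0.14 shift [15.7  0.2  4.3]
```

View pics/w3.png

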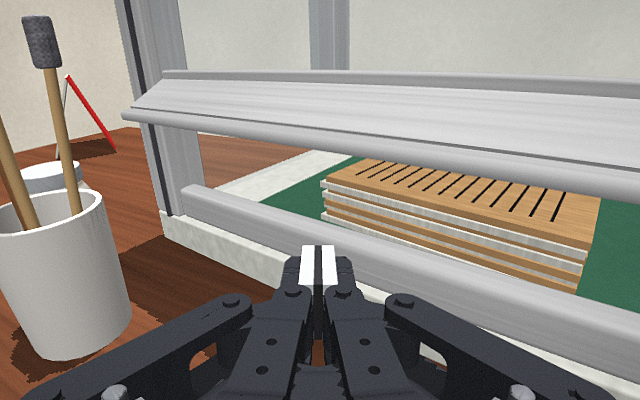

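The fingers are below the lip and above the sill, with the pot well off to the left. I insert them and start lifting gently to find contact.

```bash
python3 - <<'E'
from h import *
W=dict(np.load('w3.npz'))
for u,vs in ((250,range(128,150,3)),(450,range(164,190,4))):
    print([(v,pt(W,u,v).round(3).tolist()) for v in vs])
E
python3 -m pendant '[{"dx":0.5,"dy":0.2,"dz":2.1,"twist":0},{"dx":1,"dy":0.4,"dz":4.2,"twist":0},{"dx":1.4,"dy":0.6,"dz":6.2,"twist":0},{"dx":1.4,"dy":0.6,"dz":6.2,"twist":0}]'
python3 -m pendant '[{"dx":0.5,"dy":0,"dz":-0.1,"twist":0},{"dx":1,"dy":0,"dz":-0.1,"twist":0},{"dx":1,"dy":0,"dz":-0.1,"twist":0}]' | grep -E "eef|cont"
python3 -m pendant '[{"dx":0.5,"dy":0,"dz":-0.1,"twist":0},{"dx":1,"dy":0,"dz":-0.1,"twist":0},{"dx":1,"dy":0,"dz":-0.1,"twist":0}]' | grep -E "eef|cont"
```

```text
[(128, [0.574, 0.084, 0.15]), (131, [0.572, 0.083, 0.148]), (134, [0.573, 0.084, 0.146]), (137, [0.573, 0.084, 0.145]), (140, [0.771, 0.246, 0.084]), (143, [0.77, 0.246, 0.08]), (146, [0.769, 0.246, 0.077]), (149, [0.77, 0.247, 0.072])]
[(164, [0.558, -0.021, 0.147]), (168, [0.558, -0.022, 0.146]), (172, [0.561, -0.021, 0.143]), (176, [0.738, -0.002, 0.081]), (180, [0.726, -0.003, 0.082]), (184, [0.715, -0.005, 0.082]), (188, [0.707, -0.006, 0.082])]
time: 25.05
eef_pos: [0.6054, 0.0481, 0.1191]
tcp_rot: [0.725, 0.179, 0.645, -0.162]
contact_force: [0.1, -0.5, 0.6]
opening: 0.003
finger_force: 0.0
eef_pos: [0.6022, 0.0479, 0.1225]
contact_force: [0.1, 0.8, 0.4]
eef_pos: [0.6023, 0.0484, 0.1315]
contact_force: [-2.7, -0.5, -5.4]
```

Contact at about 5 N. I'll lift about 9 cm, slowing at the end, then look.

```bash
python3 -m pendant '[{"dx":0.8,"dy":0,"dz":-0.1,"twist":0},{"dx":2,"dy":0,"dz":-0.2,"twist":0},{"dx":3.4,"dy":0,"dz":-0.4,"twist":0},{"dx":4.8,"dy":0,"dz":-0.6,"twist":0},{"dx":6.2,"dy":0,"dz":-0.7,"twist":0},{"dx":7.4,"dy":0,"dz":-0.9,"twist":0},{"dx":8.2,"dy":0,"dz":-1,"twist":0},{"dx":8.7,"dy":0,"dz":-1,"twist":0},{"dx":8.9,"dy":0,"dz":-1,"twist":0},{"dx":8.9,"dy":0,"dz":-1,"twist":0}]'
python3 - <<'E'
from h import *
for n in ('wrist','scene','top'):
    c=cam(n);cv2.imwrite(f'pics/{n}4.png',c['img'][:,:,::-1]);np.savez(f'{n}4.npz',**{k:np.array(v) for k,v in c.items()})
W=dict(np.load('wrist4.npz'));S=dict(np.load('scene4.npz'))
cols=[]
for u in (150,200,250,400,450,500,550):
    for v in range(390,20,-1):
        p=pt(W,u,v)
        d=.5647+.1345*p[1]
        if abs(p[0]-d)<.012 and .15<p[2]<.3: cols.append((u,v,p.round(3).tolist()));break
print(cols)
a=cv2.resize(S['img'][190:280,400:490,::-1],None,fx=6,fy=6,interpolation=2);cv2.imwrite('pics/z4.png',a)
E
```

```text
time: 27.05
eef_pos: [0.6044, 0.0474, 0.2215]
tcp_rot: [0.729, 0.176, 0.641, -0.164]
contact_force: [-5.5, -0.7, -3.3]
opening: 0.005
finger_force: 0.0
[(150, 209, [0.578, 0.122, 0.244]), (200, 230, [0.575, 0.086, 0.243]), (250, 250, [0.569, 0.057, 0.245]), (400, 362, [0.565, 0.0, 0.224]), (450, 390, [0.558, -0.015, 0.228]), (500, 390, [0.554, -0.025, 0.237]), (550, 390, [0.553, -0.034, 0.243])]
```

View pics/z4.png

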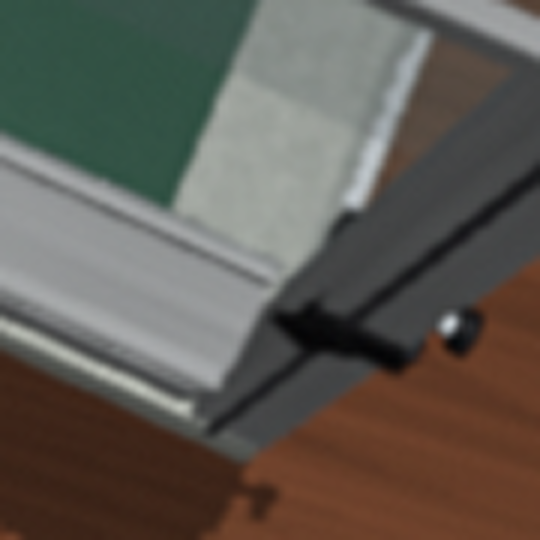

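View pics/wrist4.png

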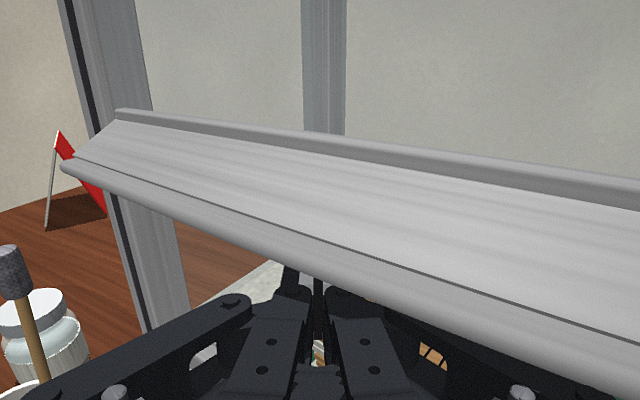

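The fingers sit under the lip, with the wrist depth giving its underside at about 0.244 m (edge points at (150,209) and (200,230)). I'll cross-check the rise with the top and scene depth.

```bash
cat > lipz.py <<'E'
from h import *
from scipy.spatial import cKDTree
def prof(c,box):
    x0,x1,y0,y1=box;v,u=np.mgrid[y0:y1,x0:x1];u=u.ravel();v=v.ravel()
    P=np.array([pt(c,a,b) for a,b in zip(u,v)]);d=(P[:,0]-.5647-.1345*P[:,1])*.991
    m=(P[:,2]>.12)&(P[:,2]<.33)&(np.abs(P[:,1]+.06)<.14)
    # slope region 12..36 mm behind front edge
    out=[]
    for a,b in ((.004,.012),(.012,.02),(.02,.028),(.028,.036)):
        k=m&(d>a)&(d<b);out.append(np.median(P[k,2]).round(4) if k.sum()>5 else None)
    return out
if __name__=='__main__':
  import sys
  for f,b in (('top',(250,450,170,240)),('scene',(260,460,150,280))):
    for n in sys.argv[1:]: print(f,n,prof(dict(np.load(f'{f}{n}.npz')),b))
E
python3 lipz.py 0 4
python3 - <<'E'
from h import *
for n in '04':
    c=dict(np.load(f'scene{n}.npz'));print([pt(c,u,v).round(4)[2] for u,v in ((447,243),(448,243),(448,244),(449,244),(450,244),(450,245))])
print(ctrl.get_state()['eef_pos'],ctrl.get_state()['contact_force'])
E
```

```text
top 0 [np.float64(0.1528), np.float64(0.1573), np.float64(0.1612), np.float64(0.166)]
top 4 [np.float64(0.2524), np.float64(0.2569), np.float64(0.2615), np.float64(0.266)]
scene 0 [np.float64(0.1518), np.float64(0.1566), np.float64(0.1607), np.float64(0.1648)]
scene 4 [np.float64(0.2515), np.float64(0.2564), np.float64(0.2608), np.float64(0.265)]
[np.float64(0.2589), np.float64(0.2629), np.float64(0.2522), np.float64(0.2625), np.float64(0.2656), np.float64(0.2579)]
[np.float64(0.2581), np.float64(0.2596), np.float64(0.2558), np.float64(0.2633), np.float64(0.2645), np.float64(0.2583)]
[0.60442486 0.04737736 0.22158127] [-6.46347564 -0.28213245 -3.42508084]
```

Rise so far is 99.8 mm, but the cameras differ by a few mm in absolute height. View w1 shows the lip's initial position and the tip in one image, so I'll take the difference there.

```bash
python3 - <<'E'
from h import *
W=dict(np.load('w1.npz'))
v,u=np.mgrid[255:310,350:425];u=u.ravel();v=v.ravel()
P=np.array([pt(W,a,b) for a,b in zip(u,v)])
d=(P[:,0]-.5647-.1345*P[:,1])*.991
m=(P[:,2]>.14)&(P[:,2]<.19)&(P[:,1]>-.25)&(P[:,1]<-.12)&(d>-.005)&(d<.05)
print(m.sum(),np.polyfit(d[m],P[m,2],1),P[m].min(0),P[m].max(0))
for a,b in ((.0,.004),(.004,.012),(.012,.02),(.02,.028),(.028,.036),(.036,.044)):
    k=m&(d>a)&(d<b);print(a,k.sum(),np.median(P[k],axis=0).round(4) if k.sum() else '')
print('W tip',[pt(W,a,b).round(4).tolist() for a,b in ((420,219),(421,219),(422,219),(421,218),(422,220),(423,220))])
# w3: slope of lip at same
for n in ('w3','wrist4'):
    c=dict(np.load(n+'.npz'));v,u=np.mgrid[70:330:2,140:600:3];u=u.ravel();v=v.ravel();P=np.array([pt(c,a,b) for a,b in zip(u,v)])
    d=(P[:,0]-.5647-.1345*P[:,1])*.991;m=(P[:,2]>.14)&(P[:,2]<.29)&(P[:,1]>-.1)&(P[:,1]<.15)
    print(n,[np.median(P[m&(d>a)&(d<a+.008),2]).round(4) for a in (.004,.012,.02,.028)])
E
```

```text
1415 [1.00465572 0.13578319] [ 0.54463746 -0.24950905  0.15457547] [ 0.58575614 -0.17936714  0.18999199]
0.0 0 
0.004 0 
0.012 37 [ 0.551  -0.2383  0.1581]
0.02 219 [ 0.5607 -0.2222  0.1625]
0.028 356 [ 0.5681 -0.2136  0.1663]
0.036 561 [ 0.5765 -0.2129  0.1758]
W tip [[0.5675, -0.2525, 0.2557], [0.5658, -0.2518, 0.2573], [0.5657, -0.2535, 0.2564], [0.5671, -0.2534, 0.2569], [0.5644, -0.2519, 0.2568], [0.563, -0.2516, 0.2578]]
w3 [np.float64(0.1531), np.float64(0.1575), np.float64(0.1619), np.float64(0.1663)]
wrist4 [np.float64(0.2531), np.float64(0.2575), np.float64(0.2619), np.float64(0.2663)]
```

```bash
python3 - <<'E'
from h import *
for n,us in (('w3',range(200,620,15)),('wrist4',list(range(110,250,8)))):
    c=dict(np.load(n+'.npz'));r=[]
    for u in us:
        col=[pt(c,u,v) for v in range(60,300)]
        d=np.array([(p[0]-.5647-.1345*p[1])*.991 if c['depth'][i+60,u]>0 else 9 for i,p in enumerate(col)]);z=np.array([p[2] for p in col])
        on=np.where((np.abs(d)<.012)&(z>.125))[0]
        if len(on)<3: continue
        b=on[-1]; f=on[-6:]
        o,dr=ray(c,u,60+b+.5);dm=np.median(d[f])  # plane x-.1345y=.5647+dm/.991
        p=onplane(c,u,60+b+.5,[1,-.1345,0],.5647+dm/.991)
        r.append((u,60+b,round(dm*1e3,1),round(z[b],4),round(p[2],4)))
    print(n,np.median([x[2:] for x in r],axis=0));print(r[::3])
    # thickness profile of the front for one column
    u=us[len(us)//2];print([(v,(1e3*(p[0]-.5647-.1345*p[1])*.991).round(1),p[2].round(4)) for v in range(r[len(r)//2][1]-26,r[len(r)//2][1]+2,2) for p in [pt(c,r[len(r)//2][0],v)]])
E
```

```text
w3 [-2.85     0.1437   0.14375]
[(200, np.int64(131), np.float64(-3.1), np.float64(0.1437), np.float64(0.1435)), (245, np.int64(138), np.float64(-3.3), np.float64(0.1436), np.float64(0.1437)), (290, np.int64(145), np.float64(-3.0), np.float64(0.1435), np.float64(0.1437)), (335, np.int64(152), np.float64(-2.8), np.float64(0.144), np.float64(0.1438)), (380, np.int64(159), np.float64(-2.7), np.float64(0.1437), np.float64(0.144)), (425, np.int64(167), np.float64(-2.9), np.float64(0.1439), np.float64(0.1438)), (470, np.int64(175), np.float64(-2.5), np.float64(0.1432), np.float64(0.1435)), (515, np.int64(183), np.float64(-2.5), np.float64(0.1427), np.float64(0.1434)), (560, np.int64(190), np.float64(-2.8), np.float64(0.1437), np.float64(0.1438)), (605, np.int64(197), np.float64(-2.9), np.float64(0.1448), np.float64(0.1441))]
[(138, np.float64(6.2), np.float64(0.1524)), (140, np.float64(7.7), np.float64(0.1512)), (142, np.float64(5.1), np.float64(0.151)), (144, np.float64(3.9), np.float64(0.1505)), (146, np.float64(0.0), np.float64(0.1507)), (148, np.float64(-133.5), np.float64(0.1875)), (1
[... 797 characters left out ...]
 np.int64(242), np.float64(-2.8), np.float64(0.2435), np.float64(0.2441))]
[(196, np.float64(5.2), np.float64(0.2511)), (198, np.float64(4.2), np.float64(0.2508)), (200, np.float64(3.2), np.float64(0.2505)), (202, np.float64(1.6), np.float64(0.2507)), (204, np.float64(-0.1), np.float64(0.251)), (206, np.float64(-0.7), np.float64(0.2505)), (208, np.float64(-1.6), np.float64(0.2502)), (210, np.float64(-2.2), np.float64(0.2497)), (212, np.float64(-2.7), np.float64(0.2491)), (214, np.float64(-3.5), np.float64(0.2488)), (216, np.float64(-3.2), np.float64(0.2476)), (218, np.float64(-3.3), np.float64(0.2467)), (220, np.float64(-3.7), np.float64(0.2461)), (222, np.float64(-2.7), np.float64(0.2442))]
```

Everything now agrees: the lip's underside is at 0.2435 m (a 100 mm rise) and the tip at about 0.2555 m. I'll raise it 10 mm and check against the tip.

```bash
python3 -m pendant '[{"dx":0.5,"dy":0,"dz":-0.1,"twist":0},{"dx":0.8,"dy":0,"dz":-0.1,"twist":0},{"dx":1,"dy":0,"dz":-0.1,"twist":0},{"dx":1,"dy":0,"dz":-0.1,"twist":0}]'
cat > chk.py <<'E'
from h import *
import sys
c=cam('wrist');r=[]
for u in range(*eval(sys.argv[1])):
    col=[pt(c,u,v) for v in range(60,330)]
    d=np.array([(p[0]-.5647-.1345*p[1])*.991 if c['depth'][i+60,u]>0 else 9 for i,p in enumerate(col)]);z=np.array([p[2] for p in col])
    on=np.where((np.abs(d)<.012)&(z>.2))[0]
    if len(on)>5:
        b=on[-1];dm=np.median(d[on[-6:]]);p=onplane(c,u,60+b+.5,[1,-.1345,0],.5647+dm/.991);r.append((dm,z[b],p[2]))
print('lip visible bottom',np.median(r,axis=0).round(4))
S=cam('scene');np.savez('scene5.npz',**{k:np.array(v) for k,v in S.items()});T=cam('top');np.savez('top5.npz',**{k:np.array(v) for k,v in T.items()})
P=[]
v,u=np.where(S['img'].max(2)<40)
for a,b in zip(u,v):
    if 446<=a<475 and 238<=b<262: P.append(np.r_[a,b,pt(S,a,b)])
P=np.array(P);P=P[P[:,4]>.22];print('collar z pct',np.percentile(P[:,4],[2,10,25,50,75,90,98]).round(4))
E
python3 chk.py 110,250,8; python3 lipz.py 5
```

```text
time: 27.7
eef_pos: [0.6044, 0.0474, 0.2312]
tcp_rot: [0.729, 0.175, 0.641, -0.164]
contact_force: [-6.3, -1.9, -4.8]
opening: 0.001
finger_force: 0.0
lip visible bottom [-0.0031  0.2538  0.254 ]
collar z pct [0.245  0.2519 0.257  0.2649 0.2686 0.2772 0.3228]
top 5 [np.float64(0.2622), np.float64(0.2666), np.float64(0.2713), np.float64(0.2756)]
scene 5 [np.float64(0.2615), np.float64(0.2661), np.float64(0.2703), np.float64(0.2748)]
```

The lip's underside is at about 0.2535 m. The collar's top face at 0.2686 m puts the tip (13 mm lower) at about 0.2555 m. I'll add a final 1.5 mm, then lower the fingers away and back out.

```bash
python3 -m pendant '[{"dx":0.1,"dy":0,"dz":0,"twist":0},{"dx":0.15,"dy":0,"dz":0,"twist":0},{"dx":0.15,"dy":0,"dz":0,"twist":0}]'|grep eef
python3 chk.py 110,250,8
python3 -m pendant '[{"dx":-0.7,"dy":0,"dz":0.1,"twist":0},{"dx":-1.6,"dy":0,"dz":0.2,"twist":0},{"dx":-2.2,"dy":0,"dz":-1,"twist":0},{"dx":-2.2,"dy":0,"dz":-4,"twist":0},{"dx":-2.2,"dy":0,"dz":-8,"twist":0},{"dx":-2.2,"dy":0,"dz":-8,"twist":0}]'
python3 o.py; python3 - <<'E'
from path import *
path((.48,.0,.35),(.39,-.13,.47))
E
```

```text
eef_pos: [0.6045, 0.0474, 0.2323]
lip visible bottom [-0.0031  0.255   0.2551]
collar z pct [0.2459 0.2517 0.2561 0.2643 0.2682 0.2765 0.3221]
time: 29.12
eef_pos: [0.5488, 0.0017, 0.2246]
tcp_rot: [0.727, 0.179, 0.642, -0.164]
contact_force: [0.5, 0.3, 0.1]
opening: -0.001
finger_force: 0.0
29.125 [-0.63 -0.11  2.48  1.82  1.17 -0.82] [0.549 0.002 0.225] az 28.1 el -7.0 x [0.11 0.05 0.99]
[0.48 0.   0.35] n 3 q [-0.75 -0.54  2.48  1.56  1.24 -0.34] maxerr 0.0227 maxstep 0.16 shift [11.7 -3.2 -7.6]
[ 0.39 -0.13  0.47] n 4 q [-1.3  -0.7   2.37  1.42  1.78 -0.13] maxerr 0.0136 maxstep 0.15 shift [ 21.9   3.9 -23.1]
```

```bash
python3 -m pendant '[{"dx":1,"dy":0,"dz":-4,"twist":0},{"dx":5,"dy":-1,"dz":-6.5,"twist":0},{"dx":10,"dy":-2,"dz":-9,"twist":0},{"dx":13,"dy":-1,"dz":-13,"twist":0},{"dx":16,"dy":1,"dz":-17,"twist":0},{"dx":19,"dy":2.5,"dz":-20,"twist":0},{"dx":22,"dy":4,"dz":-23,"twist":0},{"dx":22,"dy":4,"dz":-23,"twist":0}]' |grep -E "time|eef|cont"
python3 - <<'E'
from h import *
c=cam('wrist');np.savez('w6.npz',**{k:np.array(v) for k,v in c.items()})
print(proj(c,np.array([.566,-.254,.2555])),c['T'][:3,3])
u,v=proj(c,np.array([.566,-.254,.2555])).astype(int)
x0=max(0,min(640-130,u-80));y0=max(0,min(400-100,v-50));print(x0,y0)
cv2.imwrite('pics/z6.png',cv2.resize(c['img'][y0:y0+100,x0:x0+130,::-1],None,fx=6,fy=6,interpolation=2))
E
```

```text
time: 30.12
eef_pos: [0.3917, -0.1304, 0.4723]
contact_force: [-0.3, 0.2, 0.2]
[517.0267405 395.3515226] [ 0.27421856 -0.19243609  0.55916583]
437 300
```

View pics/z6.png

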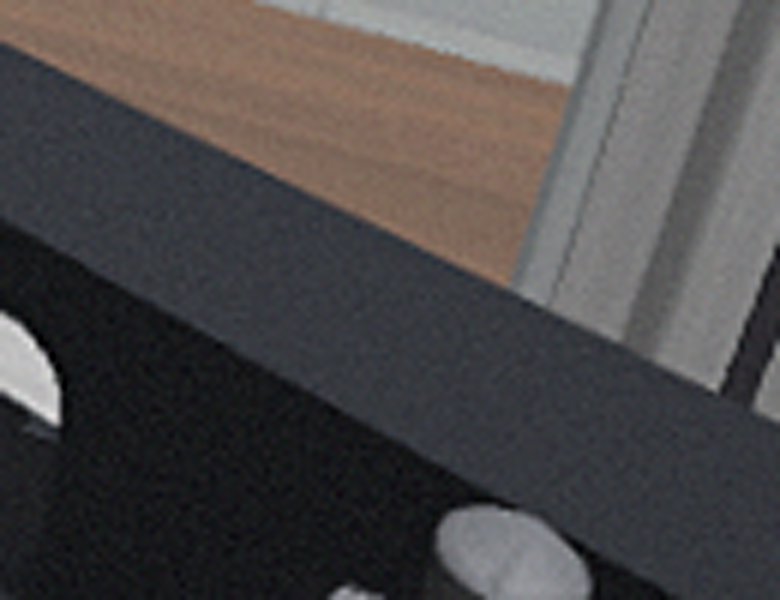

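The gripper's own linkage hides the pointer here, and that was my tenth picture. As a last numeric check with the arm clear, I'll average static-camera depth on the collar and the lip, and confirm the loose items have not moved.

```bash
python3 - <<'E'
from h import *
from lipz import prof
fs=[cam('scene') for _ in range(12)]
D=np.median([f['depth'] for f in fs],axis=0);I=np.mean([f['img'] for f in fs],axis=0);c=fs[0];c['depth']=D
print('lip scene',prof(c,(260,460,150,280)))
v,u=np.mgrid[236:262,440:482];u=u.ravel();v=v.ravel();k=I[v,u].max(1)<48;u=u[k];v=v[k]
O=np.array([.770,-.044]);xa=np.array([.991,-.133]);ya=np.array([.133,.991])
e=.565+.1345*-.016-.003;O=np.array([e,-.016])+.209*xa
P=np.array([pt(c,a,b) for a,b in zip(u,v)]);C=np.c_[(P[:,:2]-O)@xa,(P[:,:2]-O)@ya,P[:,2]]*1e3
m=(C[:,2]>235)&(C[:,2]<285)
for r in sorted(zip(u[m],v[m],C[m].round(0).tolist()),key=lambda r:-r[2][1])[:30]: print(int(r[0]),int(r[1]),r[2],end=' ')
print()
top=m&(C[:,1]<-262);h=np.histogram(C[top,2],bins=np.arange(236,286,2));print(dict(zip(h[1][:-1].tolist(),h[0].tolist())))
S0=dict(np.load('scene0.npz'));
for n,(a,b) in (('jar',(225,180)),('pot',(262,222)),('weight',(387,286))):
    w=slice(b-18,b+18),slice(a-18,a+18);print(n,np.abs(I[w]-S0['img'][w]).mean().round(2))
E
python3 o.py
```

```text
lip scene [np.float64(0.2483), np.float64(0.2531), np.float64(0.2575), np.float64(0.2619)]
445 243 [-172.0, -233.0, 254.0] 446 242 [-169.0, -234.0, 255.0] 446 243 [-172.0, -235.0, 256.0] 447 242 [-169.0, -236.0, 258.0] 447 243 [-172.0, -237.0, 258.0] 448 242 [-168.0, -238.0, 259.0] 448 243 [-172.0, -238.0, 262.0] 447 244 [-173.0, -238.0, 255.0] 449 242 [-168.0, -240.0, 261.0] 448 244 [-172.0, -240.0, 257.0] 449 243 [-171.0, -241.0, 262.0] 451 240 [-162.0, -242.0, 264.0] 450 241 [-163.0, -242.0, 255.0] 450 242 [-168.0, -242.0, 263.0] 450 243 [-170.0, -242.0, 264.0] 449 244 [-172.0, -242.0, 260.0] 448 245 [-173.0, -242.0, 252.0] 451 241 [-165.0, -243.0, 265.0] 451 242 [-167.0, -243.0, 265.0] 450 244 [-173.0, -243.0, 265.0] 452 240 [-162.0, -244.0, 267.0] 452 241 [-165.0, -244.0, 267.0] 451 243 [-170.0, -244.0, 268.0] 449 245 [-172.0, -244.0, 252.0] 452 242 [-167.0, -245.0, 267.0] 451 244 [-172.0, -245.0, 267.0] 450 245 [-172.0, -245.0, 257.0] 453 240 [-162.0, -246.0, 268.0] 453 241 [-164.0, -246.0, 268.0] 452 243 [-169.0, -246.0, 268.0] 
{236: 0, 238: 0, 240: 0, 242: 0, 244: 0, 246: 2, 248: 2, 250: 3, 252: 2, 254: 4, 256: 6, 258: 4, 260: 9, 262: 13, 264: 13, 266: 12, 268: 10, 270: 0, 272: 0, 274: 0, 276: 0, 278: 0, 280: 0, 282: 0}
jar 0.4
pot 0.49
weight 19.24
30.775 [-1.3  -0.69  2.37  1.42  1.77 -0.12] [ 0.392 -0.129  0.468] az 28.4 el -7.2 x [0.12 0.05 0.99]
```

The lip has sunk by about 14 mm since release. During the push the side force had grown to 6 N because the palm pressed against the lip, and it dragged the sash down as I lowered. I'll redo it with a shallower insertion, and this time withdraw horizontally before lowering.

```bash
python3 - <<'E'
from path import *
path((.49,-.02,.32),(.535,.012,.205),(.588,.045,.205),(.588,.045,.24))
E
```

```text
[ 0.49 -0.02  0.32] n 4 q [-0.78 -0.43  2.48  1.58  1.27 -0.45] maxerr 0.0189 maxstep 0.14 shift [-13.   -4.7  15.5]
[0.535 0.012 0.205] n 3 q [-0.62 -0.05  2.48  1.84  1.18 -0.87] maxerr 0.0219 maxstep 0.14 shift [-23.8  -5.2  22.4]
[0.588 0.045 0.205] n 2 q [-0.46  0.01  2.42  1.98  1.08 -0.91] maxerr 0.0 maxstep 0.08 shift [-23.   -5.6  28.6]
[0.588 0.045 0.24 ] n 2 q [-0.46 -0.08  2.41  1.93  1.05 -0.81] maxerr 0.0 maxstep 0.05 shift [-19.5  -5.7  28.2]
```

```bash
python3 -m pendant '[{"dx":-3.3,"dy":-1.2,"dz":3.9,"twist":0},{"dx":-6.5,"dy":-2.4,"dz":7.8,"twist":0},{"dx":-9.8,"dy":-3.5,"dz":11.6,"twist":0},{"dx":-13.5,"dy":-4.7,"dz":15.5,"twist":0},{"dx":-18,"dy":-4.9,"dz":17.6,"twist":0},{"dx":-22,"dy":-5.1,"dz":20,"twist":0},{"dx":-23.8,"dy":-5.2,"dz":22.4,"twist":0},{"dx":-23.8,"dy":-5.2,"dz":22.4,"twist":0}]' |grep -E "time|eef|cont"
python3 chk.py 110,620,12; python3 - <<'E'
from path import *
path((.588,.045,.205),(.588,.045,.24))
S0=dict(np.load('top0.npz'));I=np.load('top5.npz')['img'].astype(float);J=cam('top')['img'].astype(float);w=slice(238,264),slice(393,420);print('weight top diff',np.abs(J[w]-S0['img'][w]).mean())
E
```

```text
time: 31.78
eef_pos: [0.5476, 0.008, 0.2028]
contact_force: [0.9, -0.1, 0.9]
lip visible bottom [-0.0029  0.2408  0.2408]
collar z pct [0.2439 0.2513 0.2578 0.2642 0.2689 0.276  0.3238]
[0.588 0.045 0.205] n 2 q [-0.46  0.02  2.42  1.97  1.09 -0.91] maxerr 0.0 maxstep 0.08 shift [ 0.6 -1.5  5.3]
[0.588 0.045 0.24 ] n 2 q [-0.46 -0.08  2.41  1.93  1.05 -0.81] maxerr 0.0 maxstep 0.05 shift [ 4.  -1.5  4.9]
weight top diff 0.47625830959164295
```

```bash
python3 -m pendant '[{"dx":0.2,"dy":-0.7,"dz":2.6,"twist":0},{"dx":0.6,"dy":-1.5,"dz":5.2,"twist":0},{"dx":1.4,"dy":-1.5,"dz":5.1,"twist":0},{"dx":2.2,"dy":-1.5,"dz":5,"twist":0},{"dx":2.7,"dy":-1.5,"dz":5,"twist":0},{"dx":2.9,"dy":-1.5,"dz":5,"twist":0},{"dx":2.9,"dy":-1.5,"dz":5,"twist":0}]' |grep -E "time|eef|cont"
python3 chk.py 110,250,8
```

```text
time: 32.85
eef_pos: [0.5863, 0.0455, 0.2269]
contact_force: [-8.4, -0.6, -0.8]
lip visible bottom [-0.0033  0.2418  0.2421]
collar z pct [0.2461 0.2514 0.2575 0.2646 0.2685 0.2804 0.3258]
```

The side force is back: at this yaw the right-hand finger linkage meets the lip's front face. I'll back out so that only the fingertips (about 12 mm) are beneath the lip, then lift.

```bash
python3 -m pendant '[{"dx":-0.1,"dy":0,"dz":-1.3,"twist":0},{"dx":-0.1,"dy":0,"dz":-1.3,"twist":0}]' |grep -E "time|eef|cont"
python3 -m pendant '[{"dx":0.4,"dy":0,"dz":0,"twist":0},{"dx":0.7,"dy":0,"dz":-0.1,"twist":0},{"dx":0.7,"dy":0,"dz":-0.1,"twist":0}]' |grep -E "time|eef|cont"
python3 chk.py 110,250,8
```

```text
time: 33.25
eef_pos: [0.5758, 0.0381, 0.2284]
contact_force: [-0.8, -0.3, 0.0]
time: 33.62
eef_pos: [0.5759, 0.0385, 0.2343]
contact_force: [-2.4, -3.9, -5.7]
lip visible bottom [-0.0033  0.2476  0.2477]
collar z pct [0.2447 0.2516 0.2574 0.2642 0.269  0.2804 0.3262]
```

Now it is a clean upward push at 5.7 N. The lip is at 0.2477 m, with 7.5 mm to go.

```bash
python3 -m pendant '[{"dx":0.3,"dy":0,"dz":0,"twist":0},{"dx":0.6,"dy":0,"dz":-0.1,"twist":0},{"dx":0.75,"dy":0,"dz":-0.1,"twist":0},{"dx":0.75,"dy":0,"dz":-0.1,"twist":0}]' |grep -E "time|eef|cont"
python3 chk.py 110,250,8
```

```text
time: 34.28
eef_pos: [0.5761, 0.0389, 0.2428]
contact_force: [-2.0, -2.6, -5.0]
lip visible bottom [-0.0032  0.2559  0.256 ]
collar z pct [0.245  0.2528 0.2583 0.2645 0.268  0.2799 0.3267]
```

The underside is now level with the tip. I release by lowering slightly and backing away, then recheck.

```bash
python3 -m pendant '[{"dx":-0.4,"dy":0,"dz":0,"twist":0},{"dx":-0.9,"dy":0,"dz":-0.3,"twist":0},{"dx":-1.2,"dy":0,"dz":-2.5,"twist":0},{"dx":-1.2,"dy":0,"dz":-5,"twist":0},{"dx":-1.2,"dy":0,"dz":-5,"twist":0}]' |grep -E "time|eef|cont"
python3 chk.py 110,500,8; python3 lipz.py 0 5
```

```text
time: 35.05
eef_pos: [0.5465, 0.0082, 0.2397]
contact_force: [-0.1, 1.1, 0.1]
lip visible bottom [-0.0031  0.256   0.256 ]
collar z pct [0.2443 0.2521 0.2576 0.2646 0.2687 0.2788 0.3234]
top 0 [np.float64(0.1528), np.float64(0.1573), np.float64(0.1612), np.float64(0.166)]
top 5 [np.float64(0.2644), np.float64(0.2686), np.float64(0.2736), np.float64(0.2775)]
scene 0 [np.float64(0.1518), np.float64(0.1566), np.float64(0.1607), np.float64(0.1648)]
scene 5 [np.float64(0.2634), np.float64(0.268), np.float64(0.2726), np.float64(0.2771)]
```

It holds. I take the hand farther away, confirm once more, and hand in.

```bash
python3 -m pendant '[{"dx":1,"dy":0,"dz":-4,"twist":0},{"dx":5,"dy":-1,"dz":-6.5,"twist":0},{"dx":9,"dy":-2,"dz":-9,"twist":0},{"dx":12,"dy":-1,"dz":-12,"twist":0},{"dx":14,"dy":0,"dz":-15,"twist":0},{"dx":14,"dy":0,"dz":-15,"twist":0},{"dx":14,"dy":0,"dz":-15,"twist":0}]' |grep -E "time|eef|cont"
python3 - <<'E'
from h import *
from lipz import prof
c=cam('top');print(prof(c,(250,450,170,240)))
S0=np.load('top0.npz')['img'].astype(float)
for n,(a,b) in (('jar',(222,208)),('pot',(268,234)),('weight',(406,250)),('leaves',(355,145))):
    w=slice(b-14,b+14),slice(a-14,a+14);print(n,np.abs(c['img'][w]-S0[w]).mean().round(2))
print(ctrl.get_state()['time'],ctrl.sign_off())
E
```

```text
time: 36.08
eef_pos: [0.4399, -0.0614, 0.4015]
contact_force: [-0.0, -0.1, -0.3]
[np.float64(0.2646), np.float64(0.269), np.float64(0.2735), np.float64(0.2776)]
jar 0.55
pot 0.58
weight 0.52
leaves 0.59
the job is handed in; nothing more can be done
36.125 None
```

The sash is up with the lip's underside at about 0.255 m, level with the pointer tip to within about 2 mm; it stayed there after the hand was withdrawn, the loose items did not move, and I handed in at 36.1 s. It took two goes: on the first, the gripper pressed against the lip's front face and dragged the sash down about 14 mm as I withdrew, so I pushed it up again with only the fingertips under the lip.

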